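Gauge the spool bores and mount the one that fits

TASK

Try the plug gauge in the bore of each of the three wooden spools in the rack, from your left to your right, lowering it gently until it is nearly home or you feel it stop short; pushed with more than about 25 N a spool can split. Then put the gauge back fully home in its stand, and set the spool that it went through on the spindle of the ribbon dispenser, the same way up and right down on the foot; leave the spools that stopped it in their seats. Do not disturb the other things on the table.

Things in the scene. Friction and masses are not known exactly. Their poses are not given: they have to be found in the camera images.
- gauge: Plug gauge, 0.12 kg, standing in the stand: steel pin 12 mm wide, 34 mm long, tip chamfered; above it a collar 24 mm wide, 5 mm thick, then a square aluminium handle 18 x 18 mm, 46 mm tall. Origin at the pin's tip (lower end), z up: collar's underside at z = 34 mm, handle from 39 to 85 mm; x and y are square to the handle's flats.
- stand: The gauge's stand, a dark steel block 64 x 64 x 40 mm with a vertical through hole 16 mm wide in its centre; fixed. Origin at the centre of its underside. With the gauge home its collar rests on the block's top.
- stand_hole (a point): Centre of the stand's hole at its mouth, 40 mm above the table.
- rack: Plywood board 84 x 240 x 12 mm, fixed, its long side roughly across in front of the robot, with three round seats 53 mm wide and 4 mm deep in a row, 75 mm apart, for the spools. Origin at the centre of its underside; y along the row, to the robot's left.
- seat_left (a point): Centre of the floor of the rack's left seat (robot's left), 8 mm above the table.
- seat_middle (a point): Centre of the floor of the rack's middle seat, 8 mm above the table.
- seat_right (a point): Centre of the floor of the rack's right seat, 8 mm above the table.
- spool_1: Empty wooden ribbon spool, one of three alike, each in one of the rack's seats (which varies). Flanges 50 mm wide, 9 mm thick; hub 32 mm; 36 mm high; 0.12 kg. Origin at the underside's centre, z up along the bore. Bore 15 mm wide at the top; right through in a good spool, but narrowed to 9 mm from 16 mm below the top in a bad one, which stops the gauge. The outside does not show it.
- spool_2: Empty wooden ribbon spool, one of three alike, each in one of the rack's seats (which varies). Flanges 50 mm wide, 9 mm thick; hub 32 mm; 36 mm high; 0.12 kg. Origin at the underside's centre, z up along the bore. Bore 15 mm wide at the top; right through in a good spool, but narrowed to 9 mm from 16 mm below the top in a bad one, which stops the gauge. The outside does not show it.
- spool_3: Empty wooden ribbon spool, one of three alike, each in one of the rack's seats (which varies). Flanges 50 mm wide, 9 mm thick; hub 32 mm; 36 mm high; 0.12 kg. Origin at the underside's centre, z up along the bore. Bore 15 mm wide at the top; right through in a good spool, but narrowed to 9 mm from 16 mm below the top in a bad one, which stops the gauge. The outside does not show it.
- dispenser: The ribbon dispenser: a round dark steel foot 92 mm wide, sloping up to a flat top 60 mm wide and 12 mm above the table, with an upright steel spindle 12 mm in diameter and 22 mm tall in its centre, its top edge chamfered; fixed. Origin at the centre of its underside.
- spindle_foot (a point): Foot of the spindle: on its axis, on the flat top of the dispenser's foot, 12 mm above the table. A mounted spool's underside rests here.
- small_dish_1: Bystander: white rounded dish 98 x 113 x 31 mm behind the rack. Origin at the centre of its underside.
- drizzled_egg_1: Bystander: chocolate egg 65 mm high standing in the dish. Origin at its underside.
- ribbon_spool_1: Bystander: full ribbon spool, 53 mm across and 22 mm high, lying at the right of the table. Origin at its underside. Not one of the spools to gauge.
Things that resemble listed ones, but are neither listed nor needed, are in the scene too. Leave any orange or purple look-alike of the spool_2 alone.

How it is judged:
By the outcome, as a careful person would: the job done as asked, in the order asked, and still so for the second after the job is handed in, with the robot touching nothing.
It also fails if it takes over 72 s, if anything falls off the work surface, if the arm or the gripper's body presses on something with over 40 N, if the wrist force passes 120 N, or if a joint passes its speed limit or range.

ROBOT

A 6-joint arm with a two-finger parallel gripper is mounted at the origin on a cart in front of the work surface, level with it; the furniture and walls round the work are solid. World frame = base frame: x ahead of the robot, y to its left, z up, the work surface at z = 0. Lengths are in m, angles in rad, forces in N, time in s.
With the tool pointing down it reaches from about 0.325 to 0.775 m from the base axis. Payload 5.5 kg.
Tool frame: the origin (TCP) lies at the very end of the fingers, on their centre line; the grasp point (between the pads) lies 19 mm behind it; z points along the fingers, x is the direction in which the jaws open and shut, and the axes are right-handed (so a half turn about z gives the same grasp; the last joint's range is limited). The gripper opens to 88 mm and grips with 3 to 60 N. Pads are 20 mm wide; open, the fingers measure 115 mm over their backs; the gripper's body (75 mm by 178 mm) begins 61 mm behind the grasp point.
Start: joints at [-1.365, 0.091, 1.231, -0, 1.82, -0.057], TCP at [0.156, -0.579, 0.223] pointing down, gripper open.
Joint ranges: [-2.87, 2.87], [-0.86, 2.18], [0.17, 2.46], [-1.51, 4.65], [0.06, 2.69], [-2.65, 2.65]. Speed limits (rad/s): [2.57, 2.57, 3.01, 3.14, 3.14, 3.14].

INTERFACE

Orientations are given as a rotation vector (axis times angle).
In Python, from cell import * gives the robot as it stands. The module is installed in compiled form; this text tells all that it offers.
- The arm moves only by the tool step_arm, never from a script. Its argument "series" is a list that holds one entry, the list of rows, each a list of 7 numbers: the shift along the tool's x, y, z as a fraction of full scale, then the turn, a rotation vector about the tool's x, y, z as a fraction of full scale, then the finger opening in mm, from 0 to 87.8. In form: [[[tx, ty, tz, ax, ay, az, claw], ...]]. A call has 1 to 5 rows; each row is the pose to reach, as a shift and turn from the pose commanded when the call began, along the tool's axes at that moment; what a row does not reach only later rows make up. Full scale, the value 1, is 0.08 m for a shift and 0.5 rad for a turn. A row lasts 1/10 s, in which the tool goes at most 50 mm and 8.59 degrees, less where a joint would pass 70% of its speed; a pose out of reach is approached as far as the arm can. A call with a number of a shift or a turn outside -1 to 1 is refused whole. A call with a gripper value outside its range is refused whole. The fingers move at their own pace and stop on an object; the grip force is fixed at half the most. Time passes only in rows, so rows that repeat a pose let the fingers close. It gives the time, the measured TCP pose, the force and the opening at its end, in the units of the state.
- state(): the state, without advancing time (a new reading comes with each control period).
- camera(name): name is "side" or "top"; returns a dict with "pixels" (400x640x3 uint8, red, green, blue), "z_map" (400x640 float32, m along the optical axis (not along the pixel's ray), 0 where there is no reading), "fx", "fy", "cx", "cy" (pixels), "extrinsics" (4x4, takes a point from camera to world coordinates). Camera axes: x right, y up, looking along -z (the intrinsics and any distortion apply to the point x, -y, -z); pixel columns grow to the right and rows downward; lengths in m; the calibration is good to about 2 mm. A picture is of the moment at which its call begins.
- job_done(): hands the job in, once; it reports no verdict.
The state is a dict: "time_s": time; "joint_positions": joint angles; "qd": joint speeds; "joint_torque": joint torques, N m; "ee_pos": TCP position; "orientation": TCP orientation; "ft_force": force on the tool from outside, world axes, zero at the start; "torque": the same for the moment, N m; "gripper_width": finger opening in m.
Only numpy, scipy, OpenCV 4.12 (cv2) and the standard library are available. Lean on these libraries where they do the work, as an engineer would, in place of code of your own. Each camera call takes 0.05 s, during which the arm holds its last target. There are 200 camera calls.

## Working session

There is one attempt and no reset: what is moved stays moved. The work goes in short steps, Python scripts to look and compute and a tool call to move; the robot and the scene stay as the last step left them, time stands still between calls to the robot, and variables do not carry over. Pictures are saved under pics/ and viewed, about 8 in all and at most 12, crops included, and the job is handed in when it is done.

Besides the shell and the picture viewer there is one more tool, called after "Emit:" in YAML: its name, and indented under it one key for each argument. step_arm: Moves the arm, as the interface text tells. Its arguments: {"type":"object","properties":{"series":{"type":"array"}},"required":["series"]}

```bash
mkdir -p pics; python3 - <<'E'
from cell import *
import cv2,numpy as np
print(state())
for n in("top","side"):
    c=camera(n); cv2.imwrite(f"pics/{n}0.png",c["pixels"][:,:,::-1]); np.savez(f"{n}0.npz",**c)
    print(n,c["fx"],c["fy"],c["cx"],c["cy"],np.round(c["extrinsics"],4).tolist(), [k for k in c])
E
```

```text
{'time_s': 0.0, 'joint_positions': array([-1.36470328e+00,  9.18495102e-02,  1.23188654e+00, -1.04135308e-05,
        1.81975536e+00, -5.67245865e-02]), 'qd': array([ 0.00087641, -0.00041235,  0.00039598,  0.00052872,  0.00157001,
        0.00046677]), 'joint_torque': array([-1.61995777e-03, -4.46455801e+01, -4.06441998e+01,  6.95600943e-02,
        2.94342090e-02, -1.27306866e-04]), 'ee_pos': array([ 0.15580366, -0.57912273,  0.22151209]), 'orientation': array([-2.49238626e+00,  1.91046502e+00,  2.26992098e-03]), 'ft_force': array([-0.46985702, -0.8273666 , -0.41504984]), 'torque': array([ 0.03113238, -0.00864733, -0.00303801]), 'gripper_width': 0.08779101132933678}
top 386.0607414393866 386.0607414393866 319.1559473719543 199.80468904812867 [[0.0213, 0.9745, -0.2234, 0.3186], [-0.9998, 0.022, 0.0007, -0.0259], [0.0056, 0.2233, 0.9747, 1.0524], [0.0, 0.0, 0.0, 1.0]] ['pixels', 'z_map', 'fx', 'fy', 'cx', 'cy', 'extrinsics']
side 379.75224713710276 379.75224713710276 317.4277105324849 196.0145719134435 [[0.9585, 0.1683, -0.2301, 0.3334], [-0.2851, 0.5589, -0.7787, -0.7189], [-0.0024, 0.812, 0.5837, 0.5717], [0.0, 0.0, 0.0, 1.0]] ['pixels', 'z_map', 'fx', 'fy', 'cx', 'cy', 'extrinsics']
```

View pics/top0.png

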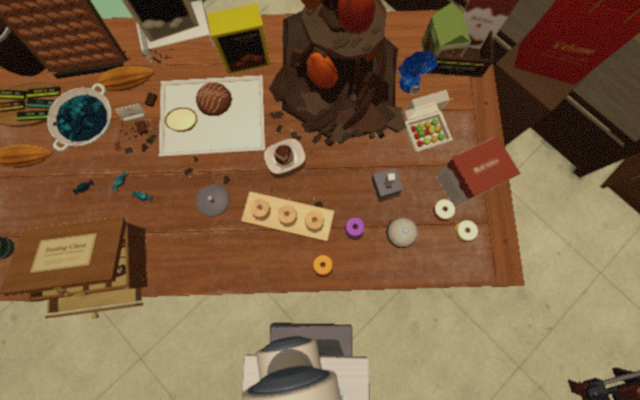

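View pics/side0.png

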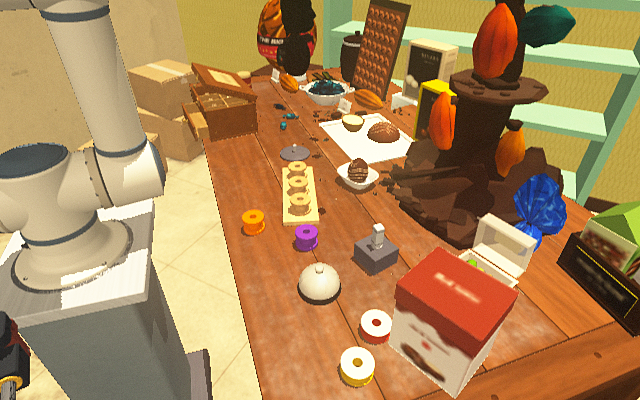

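Top view: the rack is at about (288,216) with spools at (261,208), (288,215) and (315,220). The stand and gauge are at (388,184). The dark disc at (212,200) fits the dispenser; the pale dome at (402,232) does not. The purple (355,228), orange (323,265) and white (445,209)/(468,230) spools are look-alikes or bystanders. I'll confirm with a crop and measure.

```bash
cat > h.py <<'E'
import numpy as np,cv2
def load(n): return dict(np.load(n))
def ray(c,u,v,z):
    E=c["extrinsics"]; d=E[:3,:3]@np.array([(u-c["cx"])/c["fx"],-(v-c["cy"])/c["fy"],-1.]); o=E[:3,3]
    return o+d*(z-o[2])/d[2]
def cloud(c):
    v,u=np.mgrid[:400,:640]; d=c["z_map"]
    P=np.stack([(u-c["cx"])/c["fx"]*d,-(v-c["cy"])/c["fy"]*d,-d],-1)
    return P@c["extrinsics"][:3,:3].T+c["extrinsics"][:3,3]
def proj(c,p):
    E=c["extrinsics"]; q=E[:3,:3].T@(np.array(p)-E[:3,3]); return c["cx"]+c["fx"]*q[0]/-q[2], c["cy"]-c["fy"]*q[1]/-q[2]
E
python3 - <<'E'
from h import *
t=load("top0.npz"); s=load("side0.npz")
for c,n in((t,"top"),(s,"side")):
    W=cloud(c)
    print(n)
    for (u,v),z in ((((261,208),.044),((288,215),.044),((315,220),.044),((388,184),.091),((212,200),.034)) if n=="top" else (((297,166),.044),((297,182),.044),((300,200),.044),((377,228),.091),((293,147),.034))):
        print((u,v),np.round(ray(c,u,v,z),4), np.round(W[v-1:v+2,u+5],4)[1])
    # flange tops by depth
    m=((abs(W[...,2]-.044)<.004)&(W[...,0]>.25)&(W[...,0]<.5)&(abs(W[...,1])<.15)).astype(np.uint8)
    k,l,st,ce=cv2.connectedComponentsWithStats(m)
    for i in range(1,k):
        if st[i,4]>20: 
            hull=cv2.convexHull(np.argwhere(l==i)[:,::-1].astype(np.int32)); e=cv2.fitEllipse(hull) if len(hull)>4 else None
            print(st[i],ce[i].round(1),W[l==i].mean(0).round(4), e and ray(c,*e[0],.044).round(4), e and np.round(e[1],1))
    m=((abs(W[...,2]-.091)<.006)&(abs(W[...,0]-.42)<.15)&(abs(W[...,1]+.2)<.08))
    print("handle",m.sum(),W[m].mean(0).round(4),np.argwhere(m).mean(0).round(1))
a=cv2.resize(t["pixels"][165:275,190:350,::-1],None,fx=4.5,fy=4.5,interpolation=cv2.INTER_CUBIC)
b=cv2.resize(s["pixels"][135:285,235:415,::-1],None,fx=4,fy=4,interpolation=cv2.INTER_CUBIC)
cv2.imwrite("pics/ta.png",a);cv2.imwrite("pics/sa.png",b)
E
```

```text
top
(261, 208) [0.5238 0.1278 0.044 ] [0.5239 0.1143 0.0451]
(288, 215) [0.5065 0.0551 0.044 ] [0.5064 0.0418 0.0457]
(315, 220) [ 0.4946 -0.0168  0.044 ] [ 0.4947 -0.0301  0.0451]
(388, 184) [ 0.5848 -0.2034  0.091 ] [ 0.5991 -0.2264  0.0404]
(212, 200) [0.5449 0.2628 0.034 ] [0.5496 0.2546 0.0144]
[279 218  16   5  59] [286.9 219.6] [0.494  0.0576 0.0443] [0.4995 0.0588 0.044 ] [ 9.3 15.2]
[306 218  18  11 129] [314.2 222.8] [ 0.4868 -0.015   0.0446] [ 0.4905 -0.0146  0.044 ] [13.1 17.8]
handle 0 [nan nan nan] [nan nan]
side
(297, 166) [0.5284 0.1328 0.044 ] [0.5416 0.1307 0.0429]
(297, 182) [0.5096 0.0577 0.044 ] [0.5215 0.0538 0.0442]
(300, 200) [ 0.4977 -0.0184  0.044 ] [ 0.5091 -0.0215  0.0437]
(377, 228) [ 0.6033 -0.2128  0.091 ] [ 0.6129 -0.2149  0.0904]
(293, 147) [0.547  0.2574 0.034 ] [0.5714 0.2965 0.01  ]
[289 178   6  10  34] [291.2 182.9] [0.4949 0.0596 0.0429] [0.4957 0.0587 0.044 ] [5.2 9.6]
[290 194  14  13 109] [295.7 200.3] [ 0.4881 -0.0152  0.0429] [ 0.4931 -0.0169  0.044 ] [12.1 17.1]
handle 0 [nan nan nan] [nan nan]<stdin>:16: RuntimeWarning: Mean of empty slice.
  ret = um.true_divide(
```

View pics/sa.png

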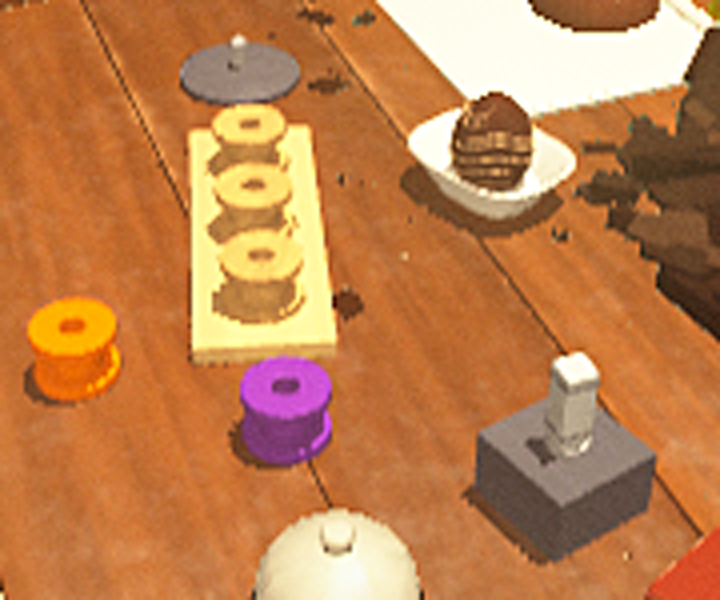

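The crop confirms the dark disc with an upright pin as the dispenser (side px about (295,150)), the three wooden spools in the rack, and the gauge in the dark block (377,235). Now the exact measurements.

```bash
python3 - <<'E'
from h import *
def comps(c,z,tol,x,y,mn,zr):
    W=cloud(c); m=((abs(W[...,2]-z)<tol)&(W[...,0]>x[0])&(W[...,0]<x[1])&(W[...,1]>y[0])&(W[...,1]<y[1])).astype(np.uint8)
    k,l,st,ce=cv2.connectedComponentsWithStats(m,connectivity=8)
    for i in range(1,k):
        if st[i,4]>=mn:
            p=np.argwhere(l==i)[:,::-1].astype(np.int32); h=cv2.convexHull(p); e=cv2.fitEllipse(h) if len(h)>4 else None
            w=W[l==i][:,:2].astype(np.float32)*1000
            print(st[i],"mean",W[l==i].mean(0).round(4),"ell",ray(c,*e[0],zr).round(4) if e else None,np.round(e[1],1) if e else None,"rect",np.round(cv2.minAreaRect(w)[0],1),np.round(cv2.minAreaRect(w)[1],1),round(cv2.minAreaRect(w)[2],1))
for n in("top","side"):
    c=load(n+"0.npz"); print(n)
    print("spools");comps(c,.044,.004,(.44,.6),(-.08,.17),20,.044)
    print("handle");comps(c,.089,.008,(.5,.68),(-.28,-.13),4,.091)
    print("stand");comps(c,.040,.004,(.5,.68),(-.28,-.13),20,.04)
    print("foot");comps(c,.010,.006,(.47,.62),(.19,.33),20,.01)
    print("rack");comps(c,.012,.003,(.4,.62),(-.12,.2),60,.012)
    g=cv2.cvtColor(c["pixels"],cv2.COLOR_RGB2HSV)
    print("spindle",[ (u,v,c["pixels"][v,u].tolist()) for u,v in ((212,200),(213,199),(294,145))])
E
```

```text
top
spools
[251 198  18  19 235] mean [0.5262 0.1316 0.0444] ell [0.5263 0.1319 0.044 ] [17.8 18.7] rect [526.7 132. ] [48. 47.] 46.3
[278 205  19  18 237] mean [0.5106 0.0585 0.0445] ell [0.5106 0.0583 0.044 ] [17.8 18.4] rect [510.3  58. ] [46.5 47.6] 1.5
[306 210  18  19 233] mean [ 0.4969 -0.0154  0.0446] ell [ 0.4967 -0.0152  0.044 ] [18.1 18.3] rect [497.3 -15.4] [48.3 45.1] 1.1
handle
[388 173   8   8  56] mean [ 0.6049 -0.2119  0.0911] ell [ 0.6044 -0.2121  0.091 ] [8.1 9.7] rect [ 605.8 -212.6] [17.6 18.5] 4.0
stand
[373 168  30  28 408] mean [ 0.6032 -0.2109  0.0409] ell [ 0.606  -0.2119  0.04  ] [28. 31.] rect [ 606.6 -212.8] [64.9 64.9] 18.9
foot
[222 178   9   7  27] mean [0.607  0.2346 0.0055] ell [0.6055 0.2338 0.01  ] [4.8 9.7] rect [607.2 235.3] [13.2 26. ] 40.1
[196 183  34  33 800] mean [0.5514 0.2684 0.0106] ell [0.5519 0.2693 0.01  ] [31.7 34.5] rect [552.9 269.8] [90.6 90.6] 26.5
rack
[ 242  191   92   50 1473] mean [0.5088 0.0565 0.0125] ell [0.5083 0.0561 0.012 ] [ 43.5 104.6] rect [511.9  58.3] [240.1  84.5] 78.0
spindle [(212, 200, [78, 68, 60]), (213, 199, 
[... 500 characters left out ...]
 [ 0.604 -0.216  0.091] [10.2 12.6] rect [ 607.6 -209.8] [18.5 18.6] 0.2
stand
[354 235  45  28 570] mean [ 0.6048 -0.2168  0.0393] ell [ 0.6054 -0.2157  0.04  ] [25.8 42.5] rect [ 608.3 -209.5] [66.7 64.9] 18.1
[330 267   7  13  27] mean [ 0.5022 -0.2526  0.0388] ell [ 0.5    -0.2544  0.04  ] [ 4.9 13.3] rect [ 503.  -251.9] [ 5.7 30.3] 1.1
foot
[280 146  30  16 335] mean [0.5525 0.2626 0.0092] ell [0.5528 0.2617 0.01  ] [15.  29.7] rect [554.6 271.1] [88.8 89.1] 9.0
rack
[282 167  37  57 925] mean [0.507  0.0321 0.0113] ell [0.5059 0.0463 0.012 ] [59.4 66.8] rect [514.1  60.8] [243.5  84. ] 78.3
spindle [(212, 200, [247, 227, 156]), (213, 199, [246, 227, 162]), (294, 145, [250, 243, 220])]
```

View pics/ta.png

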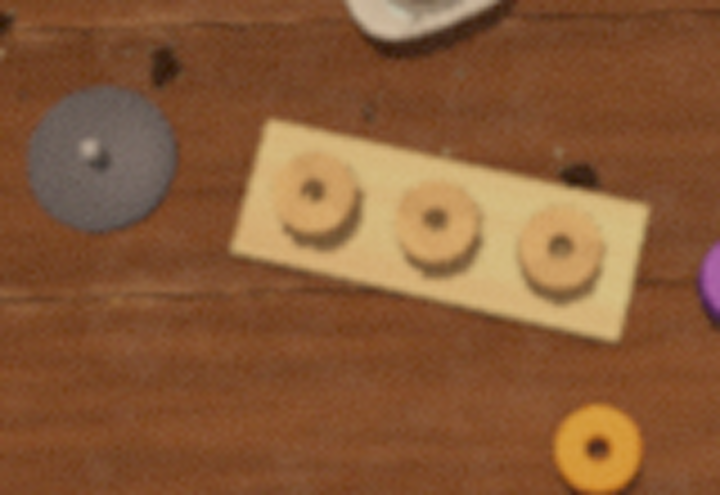

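```bash
cat >> h.py <<'E'
from scipy.spatial.transform import Rotation as Ro
def plan(p1,yaw1,n,R=None,p0=None):
    """n equal calls from the state to p1, tool straight down, tool x at world yaw1 (rad)."""
    from cell import state
    s=state(); R=R or Ro.from_rotvec(s["orientation"]); p0=s["ee_pos"] if p0 is None else np.array(p0)
    c,t=np.cos(yaw1),np.sin(yaw1)
    R1=Ro.from_matrix(np.array([[c,t,0],[t,-c,0],[0,0,-1.]])); dr=(R.inv()*R1).as_rotvec()
    for i in range(n):
        Ri=R*Ro.from_rotvec(dr*i/n); d=Ri.inv().apply((np.array(p1)-p0)/n)
        print(np.r_[d/.08,dr/n/.5].round(3).tolist())
E
python3 - <<'E'
from h import *
t=load("top0.npz");s=load("side0.npz")
for c in(t,s):
    W=cloud(c); f=lambda x,y:(W[...,0]>x[0])&(W[...,0]<x[1])&(W[...,1]>y[0])&(W[...,1]<y[1])&(W[...,2]>.03)
    m=f((.5,.78),(-.5,-.26)); print("box",W[m].min(0).round(3),W[m].max(0).round(3))
    for y in(-.29,-.32,-.35,-.4): 
        q=m&(abs(W[...,1]-y)<.01); print(y, W[q].max(0).round(3) if q.any() else None)
    q=f((.6,.75),(0,.13)); print("egg",W[q].max(0).round(3))
    m=(abs(W[...,0]-.606)<.016)&(abs(W[...,1]+.2125)<.016)&(W[...,2]>.05)
    r=cv2.minAreaRect(W[m][:,:2].astype(np.float32)*1000); print("handle",m.sum(),r)
    e=W[m&(W[...,2]<.085)]; print("sides",len(e), e[:,:2].mean(0) if len(e) else 0)
plan([.6055,-.2125,.2],.035,7)
E
```

```text
box [ 0.5  -0.5   0.03] [ 0.78 -0.26  0.16]
-0.29 [ 0.772 -0.28   0.038]
-0.32 [ 0.771 -0.311  0.048]
-0.35 [ 0.776 -0.34   0.157]
-0.4 [ 0.752 -0.39   0.159]
egg [0.749 0.127 0.075]
handle 91 ((605.192626953125, -211.1713409423828), (22.311594009399414, 19.17790412902832), 86.86286163330078)
sides 36 [ 0.60099994 -0.20886188]
box [ 0.5  -0.5   0.03] [ 0.778 -0.261  0.155]
-0.29 [ 0.771 -0.281  0.039]
-0.32 [ 0.774 -0.311  0.036]
-0.35 [ 0.65  -0.344  0.155]
-0.4 [ 0.677 -0.39   0.155]
egg [0.75  0.129 0.073]
handle 232 ((607.837890625, -210.06747436523438), (19.318832397460938, 19.609533309936523), 2.434523105621338)
sides 162 [ 0.6053257  -0.21511111]
[-0.424, -0.946, 0.039, -0.0, 0.0, -0.384]
[-0.236, -1.009, 0.039, -0.0, 0.0, -0.384]
[-0.039, -1.035, 0.039, -0.0, 0.0, -0.384]
[0.159, -1.024, 0.039, -0.0, 0.0, -0.384]
[0.352, -0.975, 0.039, -0.0, 0.0, -0.384]
[0.531, -0.89, 0.039, -0.0, 0.0, -0.384]
[0.691, -0.772, 0.039, -0.0, 0.0, -0.384]
```

Emit:
step_arm:
  series:
    - [[-0.42, -0.95, 0.04, 0, 0, -0.38, 87], [-0.42, -0.95, 0.04, 0, 0, -0.38, 87], [-0.42, -0.95, 0.04, 0, 0, -0.38, 87]]

```text
time_s: 0.4
ee_pos: [0.2232, -0.5251, 0.2191]
orientation: [-2.666, 1.659, -0.0]
ft_force: [-0.5, -0.3, 0.5]
gripper_width: 0.0871
```

Emit:
step_arm:
  series:
    - [[-0.24, -1, 0.04, 0, 0, -0.38, 87], [-0.24, -1, 0.04, 0, 0, -0.38, 87], [-0.24, -1, 0.04, 0, 0, -0.38, 87]]

```text
time_s: 0.7
ee_pos: [0.2861, -0.4732, 0.2159]
orientation: [-2.811, 1.4, 0.0]
ft_force: [-1.1, -0.4, -0.3]
gripper_width: 0.087
```

Emit:
step_arm:
  series:
    - [[-0.04, -1, 0.04, 0, 0, -0.38, 87], [-0.04, -1, 0.04, 0, 0, -0.38, 87], [-0.04, -1, 0.04, 0, 0, -0.38, 87]]

```text
time_s: 1.0
ee_pos: [0.3476, -0.4234, 0.2126]
orientation: [-2.931, 1.129, 0.0]
ft_force: [0.0, -1.0, -0.5]
gripper_width: 0.0875
```

Emit:
step_arm:
  series:
    - [[0.16, -1, 0.04, 0, 0, -0.38, 87], [0.16, -1, 0.04, 0, 0, -0.38, 87], [0.16, -1, 0.04, 0, 0, -0.38, 87]]

```text
time_s: 1.3
ee_pos: [0.4106, -0.3732, 0.2093]
orientation: [-3.025, 0.847, 0.001]
ft_force: [0.5, -0.5, 0.6]
gripper_width: 0.0872
```

Emit:
step_arm:
  series:
    - [[0.35, -0.97, 0.04, 0, 0, -0.38, 87], [0.35, -0.97, 0.04, 0, 0, -0.38, 87], [0.35, -0.97, 0.04, 0, 0, -0.38, 87]]

```text
time_s: 1.6
ee_pos: [0.4748, -0.3218, 0.2059]
orientation: [-3.091, 0.557, 0.001]
ft_force: [-0.8, 0.2, -0.5]
gripper_width: 0.0868
```

Emit:
step_arm:
  series:
    - [[0.53, -0.89, 0.04, 0, 0, -0.38, 87], [0.53, -0.89, 0.04, 0, 0, -0.38, 87], [0.53, -0.89, 0.04, 0, 0, -0.38, 87], [0.53, -0.89, 0.04, 0, 0, -0.38, 87]]

```text
time_s: 2.0
ee_pos: [0.5375, -0.2722, 0.2031]
orientation: [3.129, -0.268, -0.002]
ft_force: [-0.4, -0.4, -0.2]
gripper_width: 0.0869
```

```bash
python3 - <<'E'
from h import *
plan([.606,-.2125,.14],.035,1)
E
```

```text
[0.718, -0.882, 0.787, 0.002, 0.003, -0.412]
```

Emit:
step_arm:
  series:
    - [[0.72, -0.88, 0.4, 0, 0, -0.41, 87], [0.72, -0.88, 0.79, 0, 0, -0.41, 87], [0.72, -0.88, 0.79, 0, 0, -0.41, 87], [0.72, -0.88, 0.79, 0, 0, -0.41, 87], [0.72, -0.88, 0.79, 0, 0, -0.41, 87]]

```text
time_s: 2.5
ee_pos: [0.6061, -0.2127, 0.1414]
orientation: [3.14, 0.053, 0.0]
ft_force: [-1.1, 0.9, 0.6]
gripper_width: 0.0866
```

```bash
python3 - <<'E'
from h import *
from cell import *
s=camera("side"); cv2.imwrite("pics/s1.png",cv2.resize(s["pixels"][130:280,280:460,::-1],None,fx=4,fy=4,interpolation=cv2.INTER_CUBIC)); print(state()["ee_pos"],state()["orientation"])
plan([.606,-.2125,.055],.035,1)
E
```

```text
[ 0.60646195 -0.21280935  0.14234956] [3.13935933e+00 5.31469572e-02 2.99469898e-03]
[-0.008, -0.006, 1.092, 0.004, -0.004, -0.002]
```

View pics/s1.png

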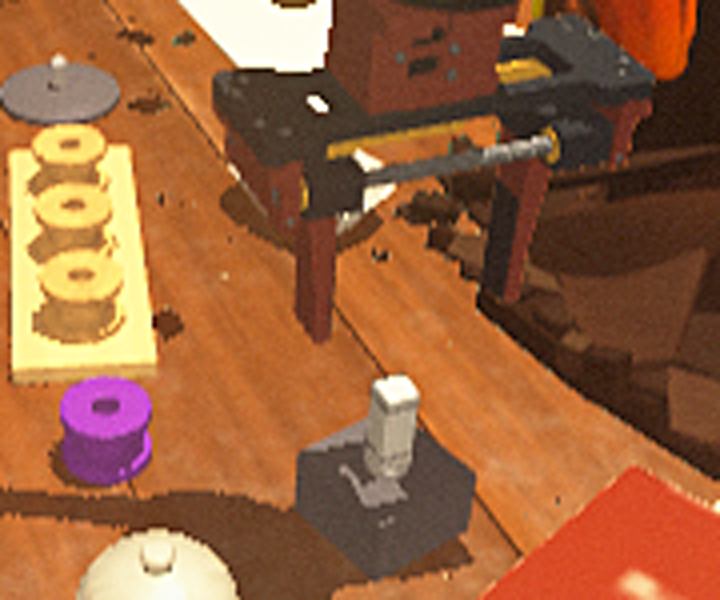

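The gripper straddles the gauge handle (crop 395,420; side px about (379,235)), with finger ends at crop (318,335) and (508,300). Before descending I'll check clearance to the sculpture.

```bash
python3 - <<'E'
from h import *
for n in("top0.npz","side0.npz"):
    W=cloud(load(n)); m=(W[...,0]>.49)&(W[...,0]<.74)&(abs(W[...,1]+.2125)<.055)&(W[...,2]>.095); print(n,m.sum(),W[m].min(0) if m.any() else 0)
E
```

```text
top0.npz 3 [ 0.59986701 -0.21324744  0.0950576 ]
side0.npz 0 0
```

Emit:
step_arm:
  series:
    - [[0, 0, 0.5, 0, 0, 0, 60], [0, 0, 1, 0, 0, 0, 50], [0, 0, 1, 0, 0, 0, 50], [0, 0, 1, 0, 0, 0, 50]]

```text
time_s: 2.95
ee_pos: [0.6067, -0.2118, 0.0619]
orientation: [3.141, 0.055, 0.001]
ft_force: [0.2, 0.1, 0.6]
gripper_width: 0.0584
```

Emit:
step_arm:
  series:
    - [[0, 0, 0.08, 0, 0, 0, 40], [0, 0, 0.08, 0, 0, 0, 10], [0, 0, 0.08, 0, 0, 0, 10], [0, 0, 0.08, 0, 0, 0, 10], [0, 0, 0.08, 0, 0, 0, 10]]

```text
time_s: 3.45
ee_pos: [0.6073, -0.2106, 0.0544]
orientation: [3.141, 0.058, 0.001]
ft_force: [0.6, 0.1, 0.2]
gripper_width: 0.0187
```

Emit:
step_arm:
  series:
    - [[0, 0, 0, 0, 0, 0, 10], [0, 0, 0, 0, 0, 0, 10], [0, 0, 0, 0, 0, 0, 10], [0, 0, 0, 0, 0, 0, 10]]

```text
time_s: 3.85
ee_pos: [0.6073, -0.2107, 0.0544]
orientation: [3.141, 0.058, 0.001]
ft_force: [0.1, 0.6, 3.6]
gripper_width: 0.0178
```

```bash
python3 - <<'E'
from h import *
from cell import *
for _ in range(3):
  s=camera("side"); st=state(); print(st["ee_pos"].round(4),st["orientation"].round(3),st["ft_force"].round(2),st["gripper_width"])
E
```

```text
[ 0.6073 -0.2107  0.0544] [3.141e+00 5.800e-02 1.000e-03] [0.39 0.25 5.3 ] 0.01766580208966852
[ 0.6073 -0.2106  0.0544] [3.141e+00 5.800e-02 1.000e-03] [0.53 0.8  4.26] 0.017906840464206444
[ 0.6073 -0.2106  0.0544] [3.141e+00 5.800e-02 1.000e-03] [0.7  0.37 4.82] 0.01802463250068767
```

Emit:
step_arm:
  series:
    - [[0, 0, -0.3, 0, 0, 0, 10], [0, 0, -0.7, 0, 0, 0, 10], [0, 0, -1, 0, 0, 0, 10], [0, 0, -1, 0, 0, 0, 10], [0, 0, -1, 0, 0, 0, 10]]

```text
time_s: 4.5
ee_pos: [0.6068, -0.2106, 0.1325]
orientation: [-3.141, -0.058, 0.002]
ft_force: [-1.2, 0.5, -2.1]
gripper_width: 0.0181
```

```bash
python3 - <<'E'
from h import *
from cell import *
for n in("side","top"):
    s=camera(n); np.savez(n+"1.npz",**s)
st=state(); print(st["ee_pos"].round(4),st["orientation"].round(3),st["ft_force"].round(2),st["gripper_width"])
s=load("side1.npz"); cv2.imwrite("pics/s2.png",cv2.resize(s["pixels"][150:270,320:440,::-1],None,fx=5,fy=5,interpolation=cv2.INTER_CUBIC))
E
```

```text
[ 0.606  -0.2103  0.1308] [-3.139 -0.058  0.006] [ 1.    0.28 -2.34] 0.017858216602858794
```

View pics/s2.png

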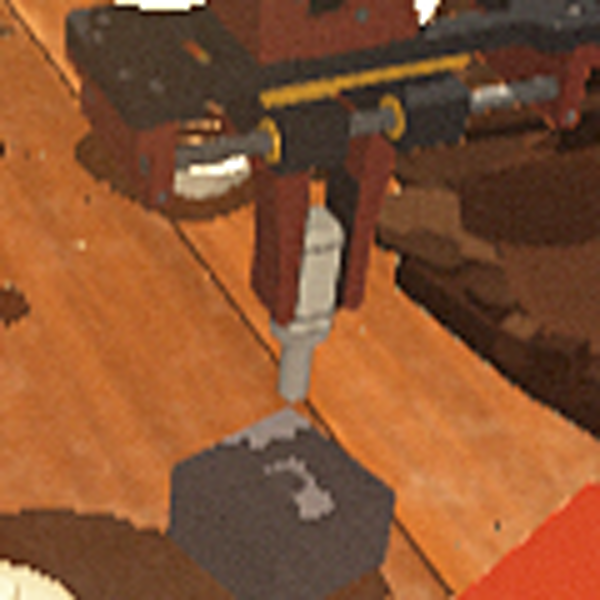

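```bash
python3 - <<'E'
from h import *
s=load("side1.npz")
print("vertical line", [np.round(proj(s,(.606,-.2115,z)),1) for z in (.0825,.1165,.1215,.1675)])
W=cloud(s); P=s["pixels"].astype(int)
grey=(abs(P[...,0]-P[...,1])<22)&(abs(P[...,1]-P[...,2])<30)&(P.sum(-1)>250)
near=(abs(W[...,0]-.606)<.02)&(abs(W[...,1]+.2115)<.03)&(W[...,2]>.07)
m=near&grey
for a,b in((.08,.09),(.09,.10),(.10,.11),(.112,.121),(.123,.132),(.132,.142),(.142,.152),(.152,.162)):
    q=m&(W[...,2]>a)&(W[...,2]<b)
    if q.any(): print(a,b,q.sum(),W[q].mean(0).round(4),np.argwhere(q).mean(0)[::-1].round(2))
E
```

```text
vertical line [array([377.6, 230.6]), array([379.2, 217.1]), array([379.5, 215. ]), array([381.8, 195.3])]
0.08 0.09 2 [ 0.6032 -0.2111  0.0884] [376.5 228.5]
0.09 0.1 24 [ 0.6056 -0.2131  0.0954] [378.33 226.12]
0.1 0.11 23 [ 0.6051 -0.2131  0.1057] [378.61 222.09]
0.112 0.121 10 [ 0.603  -0.2176  0.1183] [379.2 218.6]
0.123 0.132 29 [ 0.6072 -0.2176  0.1275] [381.66 214.38]
0.132 0.142 29 [ 0.608  -0.2178  0.1368] [382.59 210.45]
0.142 0.152 30 [ 0.6086 -0.2175  0.1469] [383.4  205.97]
0.152 0.162 29 [ 0.6087 -0.2176  0.1569] [384.   201.62]
```

The gauge is held upright: tip at crop (293,398), clear of the stand; depth shows the handle face at constant y, so no tilt. Moving over the left spool.

Emit:
step_arm:
  series:
    - [[-0.17, -0.4, 0, 0, 0, 0, 10], [-0.17, -0.86, 0, 0, 0, 0, 10], [-0.17, -0.86, 0, 0, 0, 0, 10]]

```text
time_s: 4.9
ee_pos: [0.5899, -0.1385, 0.1315]
orientation: [-3.138, -0.064, 0.005]
ft_force: [-0.2, -0.7, -1.4]
gripper_width: 0.0179
```

Emit:
step_arm:
  series:
    - [[-0.17, -0.5, 0, 0, 0, 0, 10], [-0.17, -0.86, 0, 0, 0, 0, 10], [-0.17, -0.86, 0, 0, 0, 0, 10]]

```text
time_s: 5.2
ee_pos: [0.574, -0.0714, 0.1321]
orientation: [-3.139, -0.063, 0.004]
ft_force: [-0.2, -1.1, -0.8]
gripper_width: 0.0178
```

Emit:
step_arm:
  series:
    - [[-0.17, -0.5, 0, 0, 0, 0, 10], [-0.17, -0.86, 0, 0, 0, 0, 10], [-0.17, -0.86, 0, 0, 0, 0, 10]]

```text
time_s: 5.5
ee_pos: [0.5581, -0.0039, 0.1326]
orientation: [-3.14, -0.063, 0.003]
ft_force: [0.4, -0.6, -0.8]
gripper_width: 0.0179
```

Emit:
step_arm:
  series:
    - [[-0.17, -0.5, 0, 0, 0, 0, 10], [-0.17, -0.86, 0, 0, 0, 0, 10], [-0.17, -0.86, 0, 0, 0, 0, 10]]

```text
time_s: 5.8
ee_pos: [0.5422, 0.0637, 0.1328]
orientation: [-3.141, -0.062, 0.002]
ft_force: [-0.4, -0.5, -1.8]
gripper_width: 0.0179
```

Emit:
step_arm:
  series:
    - [[-0.16, -0.5, 0, 0, 0, 0, 10], [-0.16, -0.86, 0, 0, 0, 0, 10], [-0.16, -0.86, 0, 0, 0, 0, 10], [-0.16, -0.86, 0.3, 0, 0, 0, 10], [-0.16, -0.86, 0.3, 0, 0, 0, 10]]

```text
time_s: 6.3
ee_pos: [0.526, 0.1285, 0.106]
orientation: [3.139, 0.057, -0.009]
ft_force: [-1.3, -0.3, -2.1]
gripper_width: 0.0175
```

```bash
cat > look.py <<'E'
from h import *
from cell import *
import sys
def fit(name,p,n=2):
    for n_ in ("side","top"): c=camera(n_); np.savez(f"{n_}{name}.npz",**c)
    st=state(); tcp=st["ee_pos"]; print(tcp.round(4),st["orientation"].round(4),st["ft_force"].round(2),st["gripper_width"].round(4))
    s=load(f"side{name}.npz"); W=cloud(s); P=s["pixels"].astype(int)
    grey=(abs(P[...,0]-P[...,1])<26)&(abs(P[...,1]-P[...,2])<34)&(P.sum(-1)>220)
    tip=tcp[2]-.048
    near=(abs(W[...,0]-p[0])<.02)&(abs(W[...,1]-p[1])<.025)&(W[...,2]>.05)&grey
    v=s["extrinsics"][:2,3]-np.array(p[:2]); v/=np.hypot(*v)
    for a,b in((.004,.014),(.014,.024),(.024,.032)):
        q=near&(W[...,2]>tip+a)&(W[...,2]<tip+b)
        if q.any(): print("pin",q.sum(),(W[q].mean(0)[:2]-v*.0047).round(4))
    q=near&(W[...,2]>tip+.042)&(W[...,2]<tip+.08)
    if q.any(): print("handle face",q.sum(),W[q].mean(0).round(4), "tip z",W[near][:,2].min().round(4))
    a,b=proj(s,(p[0],p[1],.07)); a,b=int(a),int(b)
    cv2.imwrite(f"pics/{name}.png",cv2.resize(s["pixels"][b-45:b+45,a-50:a+50,::-1],None,fx=6,fy=6,interpolation=cv2.INTER_CUBIC))
if __name__=="__main__": fit(sys.argv[1],(float(sys.argv[2]),float(sys.argv[3])))
E
python3 look.py L .527 .132
```

```text
Traceback (most recent call last):
  File "look.py", line 19, in <module>
    if __name__=="__main__": fit(sys.argv[1],(float(sys.argv[2]),float(sys.argv[3])))
                             ~~~^^^^^^^^^^^^^^^^^^^^^^^^^^^^^^^^^^^^^^^^^^^^^^^^^^^^^
  File "look.py", line 6, in fit
    st=state(); tcp=st["ee_pos"]; print(tcp.round(4),st["orientation"].round(4),st["ft_force"].round(2),st["gripper_width"].round(4))
                                                                                                        ^^^^^^^^^^^^^^^^^^^^^^^^^
AttributeError: 'float' object has no attribute 'round'
```

```bash
sed -i 's/,st\["gripper_width"\].round(4)//' look.py; python3 look.py L .527 .132
```

```text
[0.5278 0.1296 0.1105] [3.1408e+00 5.6100e-02 1.1000e-03] [ 0.12  0.56 -0.73]
pin 14 [0.5276 0.1308]
pin 15 [0.5278 0.1305]
pin 6 [0.5294 0.1288]
handle face 97 [0.5284 0.1216 0.1234] tip z 0.0646
```

View pics/L.png

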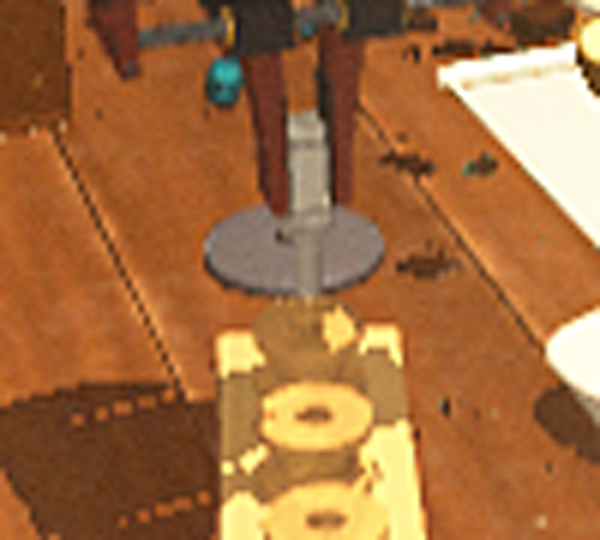

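The pin (crop 308,290) hangs just above the left spool's bore; depth says about 1 mm short in y. I'll nudge and lower gently.

Emit:
step_arm:
  series:
    - [[0, -0.01, 0.06, 0, 0, 0, 10], [0, -0.01, 0.12, 0, 0, 0, 10], [0, -0.01, 0.18, 0, 0, 0, 10], [0, -0.01, 0.18, 0, 0, 0, 10], [0, -0.01, 0.18, 0, 0, 0, 10]]

```text
time_s: 7.0
ee_pos: [0.527, 0.1315, 0.0952]
orientation: [3.141, 0.058, -0.001]
ft_force: [0.3, -0.7, -0.9]
gripper_width: 0.0177
```

Emit:
step_arm:
  series:
    - [[0, 0, 0.015, 0, 0, 0, 10], [0, 0, 0.03, 0, 0, 0, 10], [0, 0, 0.045, 0, 0, 0, 10], [0, 0, 0.06, 0, 0, 0, 10], [0, 0, 0.06, 0, 0, 0, 10]]

```text
time_s: 7.5
ee_pos: [0.5271, 0.1315, 0.0904]
orientation: [-3.141, -0.058, 0.0]
ft_force: [0.2, 0.2, -1.3]
gripper_width: 0.018
```

Emit:
step_arm:
  series:
    - [[0, 0, 0.015, 0, 0, 0, 10], [0, 0, 0.03, 0, 0, 0, 10], [0, 0, 0.045, 0, 0, 0, 10], [0, 0, 0.06, 0, 0, 0, 10], [0, 0, 0.06, 0, 0, 0, 10]]

```text
time_s: 8.0
ee_pos: [0.527, 0.1314, 0.0854]
orientation: [3.141, 0.058, -0.001]
ft_force: [0.9, 1.0, -1.9]
gripper_width: 0.0181
```

Emit:
step_arm:
  series:
    - [[0, 0, 0.015, 0, 0, 0, 10], [0, 0, 0.03, 0, 0, 0, 10], [0, 0, 0.045, 0, 0, 0, 10], [0, 0, 0.06, 0, 0, 0, 10], [0, 0, 0.06, 0, 0, 0, 10]]

```text
time_s: 8.5
ee_pos: [0.527, 0.1314, 0.0807]
orientation: [3.141, 0.058, -0.001]
ft_force: [0.1, 1.0, -1.2]
gripper_width: 0.0178
```

Emit:
step_arm:
  series:
    - [[0, 0, 0.01, 0, 0, 0, 10], [0, 0, 0.02, 0, 0, 0, 10], [0, 0, 0.03, 0, 0, 0, 10], [0, 0, 0.03, 0, 0, 0, 10], [0, 0, 0.03, 0, 0, 0, 10]]

```text
time_s: 9.0
ee_pos: [0.5271, 0.1315, 0.0786]
orientation: [-3.141, -0.058, 0.0]
ft_force: [0.5, 0.9, -0.7]
gripper_width: 0.0176
```

Tip is at about 0.030, and the step would be at 0.028. I'll go 0.8 mm per row here.

Emit:
step_arm:
  series:
    - [[0, 0, 0.01, 0, 0, 0, 10], [0, 0, 0.02, 0, 0, 0, 10], [0, 0, 0.03, 0, 0, 0, 10], [0, 0, 0.03, 0, 0, 0, 10], [0, 0, 0.03, 0, 0, 0, 10]]

```text
time_s: 9.5
ee_pos: [0.5271, 0.1314, 0.0763]
orientation: [3.141, 0.058, 0.0]
ft_force: [-0.4, -0.4, -0.0]
gripper_width: 0.0178
```

Emit:
step_arm:
  series:
    - [[0, 0, 0.01, 0, 0, 0, 10], [0, 0, 0.01, 0, 0, 0, 10], [0, 0, 0.01, 0, 0, 0, 10]]

```text
time_s: 9.8
ee_pos: [0.5273, 0.1315, 0.0758]
orientation: [-3.141, -0.058, -0.001]
ft_force: [-0.6, 1.0, 1.1]
gripper_width: 0.0176
```

Emit:
step_arm:
  series:
    - [[0, 0, 0.01, 0, 0, 0, 10], [0, 0, 0.01, 0, 0, 0, 10], [0, 0, 0.01, 0, 0, 0, 10]]

```text
time_s: 10.1
ee_pos: [0.5275, 0.1319, 0.0751]
orientation: [-3.14, -0.059, -0.002]
ft_force: [-0.8, 3.0, 2.3]
gripper_width: 0.0179
```

Emit:
step_arm:
  series:
    - [[0, 0, 0.01, 0, 0, 0, 10], [0, 0, 0.01, 0, 0, 0, 10], [0, 0, 0.01, 0, 0, 0, 10]]

```text
time_s: 10.4
ee_pos: [0.5275, 0.132, 0.0748]
orientation: [-3.14, -0.059, -0.002]
ft_force: [-0.9, 2.8, 5.6]
gripper_width: 0.0176
```

Emit:
step_arm:
  series:
    - [[0, 0, 0.01, 0, 0, 0, 10], [0, 0, 0.02, 0, 0, 0, 10], [0, 0, 0.02, 0, 0, 0, 10]]

```text
time_s: 10.7
ee_pos: [0.5276, 0.1321, 0.0744]
orientation: [-3.14, -0.059, -0.003]
ft_force: [-2.8, 2.2, 10.1]
gripper_width: 0.0177
```

The left spool stops the gauge at the depth of the narrowing, about 10 N. I'll retract and move to the middle.

Emit:
step_arm:
  series:
    - [[0, 0, -0.1, 0, 0, 0, 10], [0, 0, -0.3, 0, 0, 0, 10], [0, 0, -0.57, 0, 0, 0, 10], [0, 0, -0.57, 0, 0, 0, 10]]

```text
time_s: 11.1
ee_pos: [0.5287, 0.1314, 0.1215]
orientation: [-3.141, -0.058, -0.008]
ft_force: [0.0, -0.7, -0.7]
gripper_width: 0.0178
```

Emit:
step_arm:
  series:
    - [[-0.11, 0.45, 0, 0, 0, 0, 10], [-0.23, 0.9, 0, 0, 0, 0, 10], [-0.23, 0.9, 0.15, 0, 0, 0, 10], [-0.23, 0.9, 0.25, 0, 0, 0, 10], [-0.23, 0.9, 0.25, 0, 0, 0, 10]]

```text
time_s: 11.6
ee_pos: [0.5103, 0.0593, 0.0953]
orientation: [-3.141, -0.058, 0.006]
ft_force: [-1.1, -0.4, -1.1]
gripper_width: 0.0178
```

```bash
python3 look.py M .5115 .0585
```

```text
[0.5111 0.0597 0.0971] [-3.1408e+00 -5.9900e-02  2.4000e-03] [ 0.03 -0.27 -0.48]
pin 16 [0.5117 0.0608]
pin 13 [0.5108 0.0614]
pin 7 [0.5099 0.0595]
handle face 91 [0.5109 0.0518 0.1106] tip z 0.0521
```

Emit:
step_arm:
  series:
    - [[0, 0.01, 0.02, 0, 0, 0, 10], [0, 0.01, 0.04, 0, 0, 0, 10], [0, 0.01, 0.06, 0, 0, 0, 10], [0, 0.01, 0.08, 0, 0, 0, 10], [0, 0.01, 0.08, 0, 0, 0, 10]]

```text
time_s: 12.2
ee_pos: [0.5113, 0.0581, 0.0911]
orientation: [3.141, 0.058, -0.001]
ft_force: [-0.6, 0.3, -1.2]
gripper_width: 0.0175
```

Emit:
step_arm:
  series:
    - [[0, 0, 0.015, 0, 0, 0, 10], [0, 0, 0.03, 0, 0, 0, 10], [0, 0, 0.045, 0, 0, 0, 10], [0, 0, 0.06, 0, 0, 0, 10], [0, 0, 0.06, 0, 0, 0, 10]]

```text
time_s: 12.7
ee_pos: [0.5112, 0.058, 0.0862]
orientation: [3.141, 0.058, -0.001]
ft_force: [0.1, 0.4, -2.7]
gripper_width: 0.0179
```

Inside the bore with no contact force. Continuing.

Emit:
step_arm:
  series:
    - [[0, 0, 0.015, 0, 0, 0, 10], [0, 0, 0.03, 0, 0, 0, 10], [0, 0, 0.045, 0, 0, 0, 10], [0, 0, 0.06, 0, 0, 0, 10], [0, 0, 0.06, 0, 0, 0, 10]]

```text
time_s: 13.2
ee_pos: [0.5113, 0.058, 0.0815]
orientation: [3.141, 0.058, -0.001]
ft_force: [0.0, 0.7, -1.9]
gripper_width: 0.0177
```

Emit:
step_arm:
  series:
    - [[0, 0, 0.01, 0, 0, 0, 10], [0, 0, 0.02, 0, 0, 0, 10], [0, 0, 0.03, 0, 0, 0, 10], [0, 0, 0.04, 0, 0, 0, 10], [0, 0, 0.04, 0, 0, 0, 10]]

```text
time_s: 13.7
ee_pos: [0.5113, 0.058, 0.0785]
orientation: [3.141, 0.058, -0.0]
ft_force: [-0.7, 0.6, -1.5]
gripper_width: 0.0181
```

Emit:
step_arm:
  series:
    - [[0, 0, 0.01, 0, 0, 0, 10], [0, 0, 0.02, 0, 0, 0, 10], [0, 0, 0.03, 0, 0, 0, 10], [0, 0, 0.04, 0, 0, 0, 10], [0, 0, 0.04, 0, 0, 0, 10]]

```text
time_s: 14.2
ee_pos: [0.5116, 0.0581, 0.0758]
orientation: [-3.141, -0.058, -0.001]
ft_force: [-0.4, 0.2, -0.0]
gripper_width: 0.0179
```

Emit:
step_arm:
  series:
    - [[0, 0, 0.01, 0, 0, 0, 10], [0, 0, 0.02, 0, 0, 0, 10], [0, 0, 0.03, 0, 0, 0, 10], [0, 0, 0.03, 0, 0, 0, 10]]

```text
time_s: 14.6
ee_pos: [0.512, 0.0586, 0.0746]
orientation: [-3.14, -0.059, -0.003]
ft_force: [-2.1, 2.9, 6.6]
gripper_width: 0.0178
```

Emit:
step_arm:
  series:
    - [[0, 0, 0.01, 0, 0, 0, 10], [0, 0, 0.02, 0, 0, 0, 10], [0, 0, 0.02, 0, 0, 0, 10]]

```text
time_s: 14.9
ee_pos: [0.5122, 0.0587, 0.0743]
orientation: [-3.14, -0.059, -0.005]
ft_force: [-4.0, 2.0, 13.6]
gripper_width: 0.0177
```

The middle one stops at the same depth at 13.6 N. On to the right one.

Emit:
step_arm:
  series:
    - [[0, 0, -0.1, 0, 0, 0, 10], [0, 0, -0.3, 0, 0, 0, 10], [0, 0, -0.57, 0, 0, 0, 10], [0, 0, -0.57, 0, 0, 0, 10]]

```text
time_s: 15.3
ee_pos: [0.513, 0.0579, 0.1207]
orientation: [3.141, 0.058, 0.009]
ft_force: [0.1, -0.1, -1.1]
gripper_width: 0.0181
```

Emit:
step_arm:
  series:
    - [[-0.11, 0.45, 0, 0, 0, 0, 10], [-0.22, 0.91, 0, 0, 0, 0, 10], [-0.22, 0.91, 0.15, 0, 0, 0, 10], [-0.22, 0.91, 0.25, 0, 0, 0, 10], [-0.22, 0.91, 0.25, 0, 0, 0, 10]]

```text
time_s: 15.8
ee_pos: [0.4954, -0.0147, 0.0945]
orientation: [-3.14, -0.058, 0.006]
ft_force: [-1.1, 0.2, -2.0]
gripper_width: 0.0179
```

```bash
python3 look.py R .4968 -.0153
```

```text
[ 0.4963 -0.0144  0.0963] [-3.1406e+00 -5.9900e-02  2.1000e-03] [ 0.05  0.3  -1.61]
pin 15 [ 0.4962 -0.0127]
pin 12 [ 0.496  -0.0134]
pin 7 [ 0.4958 -0.0149]
handle face 99 [ 0.4963 -0.0223  0.1094] tip z 0.0501
```

Emit:
step_arm:
  series:
    - [[0.005, 0, 0.02, 0, 0, 0, 10], [0.005, 0, 0.04, 0, 0, 0, 10], [0.005, 0, 0.06, 0, 0, 0, 10], [0.005, 0, 0.08, 0, 0, 0, 10], [0.005, 0, 0.08, 0, 0, 0, 10]]

```text
time_s: 16.4
ee_pos: [0.4968, -0.0153, 0.0904]
orientation: [-3.141, -0.058, 0.001]
ft_force: [-0.0, 0.1, -1.0]
gripper_width: 0.0176
```

Emit:
step_arm:
  series:
    - [[0, 0, 0.015, 0, 0, 0, 10], [0, 0, 0.03, 0, 0, 0, 10], [0, 0, 0.045, 0, 0, 0, 10], [0, 0, 0.06, 0, 0, 0, 10], [0, 0, 0.06, 0, 0, 0, 10]]

```text
time_s: 16.9
ee_pos: [0.4968, -0.0154, 0.0856]
orientation: [3.141, 0.058, -0.0]
ft_force: [0.4, 1.0, -2.0]
gripper_width: 0.018
```

Emit:
step_arm:
  series:
    - [[0, 0, 0.015, 0, 0, 0, 10], [0, 0, 0.03, 0, 0, 0, 10], [0, 0, 0.045, 0, 0, 0, 10], [0, 0, 0.06, 0, 0, 0, 10], [0, 0, 0.06, 0, 0, 0, 10]]

```text
time_s: 17.4
ee_pos: [0.4968, -0.0154, 0.0808]
orientation: [3.141, 0.058, -0.001]
ft_force: [-0.4, 0.5, -1.4]
gripper_width: 0.0176
```

Emit:
step_arm:
  series:
    - [[0, 0, 0.01, 0, 0, 0, 10], [0, 0, 0.02, 0, 0, 0, 10], [0, 0, 0.03, 0, 0, 0, 10], [0, 0, 0.04, 0, 0, 0, 10], [0, 0, 0.05, 0, 0, 0, 10]]

```text
time_s: 17.9
ee_pos: [0.4969, -0.0154, 0.0769]
orientation: [3.141, 0.058, -0.0]
ft_force: [-0.2, -0.0, -1.3]
gripper_width: 0.0178
```

Emit:
step_arm:
  series:
    - [[0, 0, 0.01, 0, 0, 0, 10], [0, 0, 0.02, 0, 0, 0, 10], [0, 0, 0.03, 0, 0, 0, 10], [0, 0, 0.03, 0, 0, 0, 10]]

```text
time_s: 18.3
ee_pos: [0.4969, -0.0153, 0.0744]
orientation: [-3.141, -0.058, 0.0]
ft_force: [-0.4, 0.6, -1.8]
gripper_width: 0.0177
```

Emit:
step_arm:
  series:
    - [[0, 0, 0.01, 0, 0, 0, 10], [0, 0, 0.02, 0, 0, 0, 10], [0, 0, 0.03, 0, 0, 0, 10], [0, 0, 0.03, 0, 0, 0, 10]]

```text
time_s: 18.7
ee_pos: [0.4968, -0.0153, 0.072]
orientation: [-3.141, -0.058, 0.0]
ft_force: [0.4, -0.2, -1.8]
gripper_width: 0.0175
```

It passes the narrowing depth freely. Continuing to nearly home (collar touches at about TCP z 0.058).

Emit:
step_arm:
  series:
    - [[0, 0, 0.015, 0, 0, 0, 10], [0, 0, 0.03, 0, 0, 0, 10], [0, 0, 0.045, 0, 0, 0, 10], [0, 0, 0.06, 0, 0, 0, 10], [0, 0, 0.07, 0, 0, 0, 10]]

```text
time_s: 19.2
ee_pos: [0.4969, -0.0153, 0.0665]
orientation: [-3.141, -0.058, 0.0]
ft_force: [0.5, 0.5, -2.5]
gripper_width: 0.0179
```

Emit:
step_arm:
  series:
    - [[0, 0, 0.015, 0, 0, 0, 10], [0, 0, 0.03, 0, 0, 0, 10], [0, 0, 0.045, 0, 0, 0, 10], [0, 0, 0.055, 0, 0, 0, 10], [0, 0, 0.055, 0, 0, 0, 10]]

```text
time_s: 19.7
ee_pos: [0.4969, -0.0153, 0.0621]
orientation: [-3.141, -0.058, 0.0]
ft_force: [1.3, 0.8, -1.2]
gripper_width: 0.0174
```

Emit:
step_arm:
  series:
    - [[0, 0, 0.01, 0, 0, 0, 10], [0, 0, 0.015, 0, 0, 0, 10], [0, 0, 0.015, 0, 0, 0, 10]]

```text
time_s: 20.0
ee_pos: [0.4969, -0.0153, 0.061]
orientation: [-3.141, -0.058, 0.0]
ft_force: [0.7, 0.4, -1.7]
gripper_width: 0.0178
```

Emit:
step_arm:
  series:
    - [[0, 0, 0.008, 0, 0, 0, 10], [0, 0, 0.015, 0, 0, 0, 10], [0, 0, 0.015, 0, 0, 0, 10]]

```text
time_s: 20.3
ee_pos: [0.4969, -0.0153, 0.0597]
orientation: [-3.141, -0.058, 0.0]
ft_force: [0.4, 0.2, -1.5]
gripper_width: 0.0178
```

Emit:
step_arm:
  series:
    - [[0, 0, -0.1, 0, 0, 0, 10], [0, 0, -0.3, 0, 0, 0, 10], [0, 0, -0.6, 0, 0, 0, 10], [0, 0, -1, 0, 0, 0, 10], [0, 0, -1, 0, 0, 0, 10]]

```text
time_s: 20.8
ee_pos: [0.4994, -0.0156, 0.1467]
orientation: [3.14, 0.058, 0.016]
ft_force: [0.7, 0.3, -0.9]
gripper_width: 0.0178
```

Emit:
step_arm:
  series:
    - [[0.2, 0.4, 0, 0, 0, 0, 10], [0.43, 0.83, 0, 0, 0, 0, 10], [0.43, 0.83, 0, 0, 0, 0, 10]]

```text
time_s: 21.1
ee_pos: [0.5347, -0.0836, 0.1391]
orientation: [3.14, 0.053, -0.001]
ft_force: [-0.3, 1.0, -1.3]
gripper_width: 0.0179
```

Emit:
step_arm:
  series:
    - [[0.2, 0.4, 0, 0, 0, 0, 10], [0.43, 0.83, 0, 0, 0, 0, 10], [0.43, 0.83, 0, 0, 0, 0, 10]]

```text
time_s: 21.4
ee_pos: [0.5711, -0.1484, 0.1385]
orientation: [3.14, 0.053, -0.002]
ft_force: [-0.8, 0.1, -1.5]
gripper_width: 0.0177
```

Emit:
step_arm:
  series:
    - [[0.2, 0.4, 0, 0, 0, 0, 10], [0.43, 0.83, 0, 0, 0, 0, 10], [0.43, 0.83, 0.3, 0, 0, 0, 10], [0.43, 0.83, 0.5, 0, 0, 0, 10], [0.43, 0.83, 0.5, 0, 0, 0, 10]]

```text
time_s: 21.9
ee_pos: [0.6054, -0.2088, 0.0958]
orientation: [-3.138, -0.059, 0.01]
ft_force: [0.3, 0.4, -2.1]
gripper_width: 0.0179
```

```bash
python3 look.py S .6065 -.2105
```

```text
[ 0.6069 -0.2093  0.0997] [-3.1402e+00 -5.9800e-02  1.8000e-03] [-0.03  0.44 -1.55]
pin 26 [ 0.6057 -0.2066]
pin 22 [ 0.6067 -0.2071]
pin 8 [ 0.6059 -0.2126]
handle face 132 [ 0.607  -0.2151  0.1156] tip z 0.0502
```

Emit:
step_arm:
  series:
    - [[0, 0, 0, 0, 0, 0, 10], [0, 0, 0, 0, 0, 0, 10], [0, 0, 0, 0, 0, 0, 10]]

```text
time_s: 22.3
ee_pos: [0.6078, -0.2105, 0.1011]
orientation: [3.14, 0.059, 0.003]
ft_force: [0.4, -0.1, -1.2]
gripper_width: 0.0181
```

```bash
python3 look.py S2 .6065 -.2105; python3 - <<'E'
from h import *
for n in("side1","sideL","sideR","sideS2"):
    s=load(n+".npz"); W=cloud(s); P=s["pixels"].astype(int)
    grey=(abs(P[...,0]-P[...,1])<26)&(abs(P[...,1]-P[...,2])<34)&(P.sum(-1)>220)
    p={"side1":(.6065,-.2105),"sideL":(.5275,.131),"sideR":(.4965,-.015),"sideS2":(.6065,-.2105)}[n]
    m=grey&(abs(W[...,0]-p[0])<.02)&(abs(W[...,1]-p[1])<.025)&(W[...,2]>.06)
    y=W[m][:,1]; z=W[m][:,2]
    print(n,[(round(float(a),3),round(float(np.median(y[(z>a)&(z<a+.008)])-p[1]),4)) for a in np.arange(.06,.17,.008) if ((z>a)&(z<a+.008)).sum()>3])
    m=(abs(W[...,2]-.04)<.004)&(abs(W[...,0]-.606)<.05)&(abs(W[...,1]+.21)<.05)
    print(cv2.minAreaRect(W[m][:,:2].astype(np.float32)*1000)) if m.sum()>100 else 0
E
```

```text
[ 0.6076 -0.2106  0.1006] [3.1406e+00 5.8300e-02 1.5000e-03] [-0.34 -0.03 -0.98]
pin 23 [ 0.6094 -0.2084]
pin 23 [ 0.6081 -0.2084]
pin 10 [ 0.6087 -0.209 ]
handle face 117 [ 0.6087 -0.2178  0.1137] tip z 0.0538
side1 [(0.084, -0.0026), (0.092, -0.0031), (0.1, -0.0028), (0.108, -0.0026), (0.116, -0.0071), (0.124, -0.0067), (0.132, -0.0071), (0.14, -0.0072), (0.148, -0.007), (0.156, -0.0074), (0.164, -0.0052)]
((608.0678100585938, -209.15087890625), (66.07057189941406, 65.89702606201172), 17.828903198242188)
sideL [(0.06, -0.0038), (0.068, -0.0049), (0.076, -0.0061), (0.084, -0.0041), (0.092, -0.0083), (0.1, -0.0095), (0.108, -0.01), (0.116, -0.0095), (0.124, -0.0086), (0.132, -0.0095), (0.14, -0.0065)]
((608.3297729492188, -208.94003295898438), (66.56389617919922, 67.0438461303711), 17.45401954650879)
sideR [(0.06, -0.003), (0.068, -0.0033), (0.076, -0.0075), (0.084, -0.0067), (0.092, -0.0076), (0.1, -0.0069), (0.108, -0.0074), (0.116, -0.0073), (0.124, -0.005)]
((607.8722534179688, -209.51255798339844), (66.20550537109375, 66.12358093261719), 18.72157859802246)
sideS2 [(0.06, -0.0019), (0.068, -0.0031), (0.076, -0.0031), (0.084, -0.0072), (0.092, -0.0072), (0.1, -0.0074), (0.108, -0.0073), (0.116, -0.0068), (0.124, -0.0071), (0.132, -0.0043)]
((608.1416015625, -209.4794921875), (65.35282897949219, 65.29582977294922), 18.772939682006836)
```

View pics/S2.png

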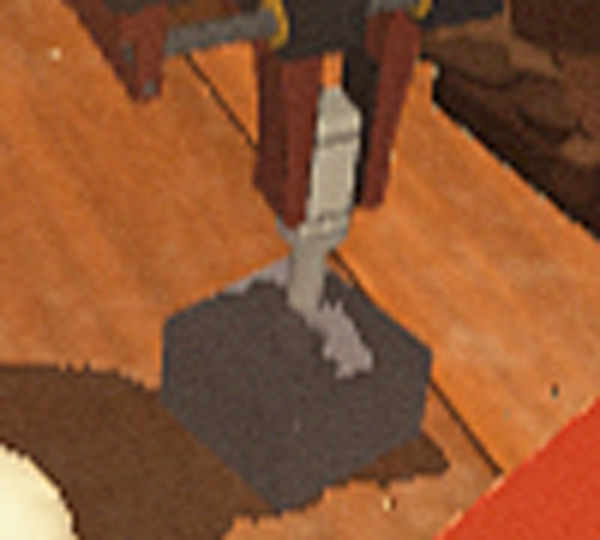

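The gauge tip (crop 303,308) is over the stand, within 1 mm of its centre. Lowering.

Emit:
step_arm:
  series:
    - [[-0.006, 0, 0.05, 0, 0, 0, 10], [-0.006, 0, 0.1, 0, 0, 0, 10], [-0.006, 0, 0.14, 0, 0, 0, 10], [-0.006, 0, 0.17, 0, 0, 0, 10], [-0.006, 0, 0.2, 0, 0, 0, 10]]

```text
time_s: 22.9
ee_pos: [0.6068, -0.2106, 0.0833]
orientation: [-3.141, -0.058, 0.001]
ft_force: [-1.0, -0.0, -1.6]
gripper_width: 0.018
```

Emit:
step_arm:
  series:
    - [[0, 0, 0.03, 0, 0, 0, 10], [0, 0, 0.06, 0, 0, 0, 10], [0, 0, 0.09, 0, 0, 0, 10], [0, 0, 0.12, 0, 0, 0, 10], [0, 0, 0.12, 0, 0, 0, 10]]

```text
time_s: 23.4
ee_pos: [0.6067, -0.2105, 0.0737]
orientation: [-3.141, -0.058, 0.001]
ft_force: [0.1, -0.3, -2.0]
gripper_width: 0.0181
```

Emit:
step_arm:
  series:
    - [[0, 0, 0.05, 0, 0, 0, 10], [0, 0, 0.1, 0, 0, 0, 10], [0, 0, 0.15, 0, 0, 0, 10], [0, 0, 0.2, 0, 0, 0, 10], [0, 0, 0.2, 0, 0, 0, 10]]

```text
time_s: 23.9
ee_pos: [0.6065, -0.2104, 0.0571]
orientation: [-3.14, -0.058, 0.002]
ft_force: [-0.2, 0.2, -1.3]
gripper_width: 0.0172
```

Emit:
step_arm:
  series:
    - [[0, 0, 0.015, 0, 0, 0, 10], [0, 0, 0.03, 0, 0, 0, 10], [0, 0, 0.04, 0, 0, 0, 10], [0, 0, 0.04, 0, 0, 0, 10]]

```text
time_s: 24.3
ee_pos: [0.6069, -0.2106, 0.055]
orientation: [-3.141, -0.058, -0.0]
ft_force: [-0.3, 0.2, -1.6]
gripper_width: 0.0179
```

Emit:
step_arm:
  series:
    - [[0, 0, 0.01, 0, 0, 0, 10], [0, 0, 0.02, 0, 0, 0, 10], [0, 0, 0.02, 0, 0, 0, 10]]

```text
time_s: 24.6
ee_pos: [0.6071, -0.2107, 0.0544]
orientation: [3.141, 0.058, 0.001]
ft_force: [-2.1, 0.3, 3.4]
gripper_width: 0.018
```

Emit:
step_arm:
  series:
    - [[0, 0, 0, 0, 0, 0, 40], [0, 0, 0, 0, 0, 0, 50], [0, 0, 0, 0, 0, 0, 60], [0, 0, 0, 0, 0, 0, 60], [0, 0, 0, 0, 0, 0, 60]]

```text
time_s: 25.1
ee_pos: [0.6069, -0.2106, 0.0532]
orientation: [-3.141, -0.058, 0.0]
ft_force: [-0.2, 0.4, -0.7]
gripper_width: 0.0541
```

Emit:
step_arm:
  series:
    - [[0, 0, -0.2, 0, 0, 0, 60], [0, 0, -0.6, 0, 0, 0, 60], [0, 0, -1, 0, 0, 0, 60], [0, 0, -1, 0, 0, 0, 80], [0, 0, -1, 0, 0, 0, 87]]

```text
time_s: 25.6
ee_pos: [0.6076, -0.2109, 0.1355]
orientation: [3.14, 0.058, 0.005]
ft_force: [-0.6, 0.1, 0.1]
gripper_width: 0.0727
```

```bash
python3 - <<'E'
from h import *
from cell import *
s=camera("side");np.savez("side3.npz",**s)
W=cloud(s)
m=(abs(W[...,0]-.606)<.02)&(abs(W[...,1]+.2125)<.02)&(W[...,2]>.05)&(W[...,2]<.105)
print("handle top z",np.percentile(W[m][:,2],97),cv2.minAreaRect(W[m][:,:2].astype(np.float32)*1000))
W0=cloud(load("side0.npz")); m=(abs(W0[...,0]-.606)<.02)&(abs(W0[...,1]+.2125)<.02)&(W0[...,2]>.05)&(W0[...,2]<.105);print("before",np.percentile(W0[m][:,2],97))
m=(abs(W[...,2]-.044)<.004)&(W[...,0]>.44)&(W[...,0]<.6)&(W[...,1]>-.08)&(W[...,1]<.17)
k,l,st,ce=cv2.connectedComponentsWithStats(m.astype(np.uint8))
for i in range(1,k):
    if st[i,4]>20: print(st[i,4],W[l==i].mean(0).round(4),cv2.minAreaRect(W[l==i][:,:2].astype(np.float32)*1000)[:2])
print(state()["ee_pos"])
plan([.4970,-.0153,.12],-.2,4)
E
```

```text
handle top z 0.09131451967657898 ((607.5836791992188, -210.18759155273438), (20.055419921875, 20.847915649414062), 86.3946304321289)
before 0.09105013922328502
143 [0.5278 0.1317 0.0429] ((527.8536987304688, 134.23297119140625), (47.12950134277344, 47.54800033569336))
170 [0.5118 0.0579 0.043 ] ((512.139404296875, 57.910160064697266), (50.05445098876953, 45.28330993652344))
203 [ 0.4974 -0.0156  0.043 ] ((497.3688659667969, -14.339900970458984), (47.12953186035156, 46.3909797668457))
[ 0.60695014 -0.21062002  0.13356907]
[-0.321, -0.623, 0.042, 0.0, -0.0, 0.119]
[-0.357, -0.603, 0.042, 0.0, -0.0, 0.119]
[-0.392, -0.58, 0.042, 0.0, -0.0, 0.119]
[-0.426, -0.556, 0.042, 0.0, -0.0, 0.119]
```

The gauge is home: top z 0.0913 against 0.0911 before. Going to the right (good) spool.

Emit:
step_arm:
  series:
    - [[-0.32, -0.62, 0, 0, 0, 0.12, 87], [-0.32, -0.62, 0, 0, 0, 0.12, 87], [-0.32, -0.62, 0, 0, 0, 0.12, 87]]

```text
time_s: 25.95
ee_pos: [0.5786, -0.1608, 0.1319]
orientation: [-3.141, 0.033, 0.004]
ft_force: [0.4, -0.4, 1.0]
gripper_width: 0.0866
```

Emit:
step_arm:
  series:
    - [[-0.36, -0.6, 0.04, 0, 0, 0.12, 87], [-0.36, -0.6, 0.04, 0, 0, 0.12, 87], [-0.36, -0.6, 0.04, 0, 0, 0.12, 87]]

```text
time_s: 26.25
ee_pos: [0.5519, -0.1132, 0.1303]
orientation: [3.139, -0.127, 0.001]
ft_force: [0.0, -0.2, -0.2]
gripper_width: 0.0871
```

Emit:
step_arm:
  series:
    - [[-0.39, -0.58, 0.04, 0, 0, 0.12, 87], [-0.39, -0.58, 0.04, 0, 0, 0.12, 87], [-0.39, -0.58, 0.04, 0, 0, 0.12, 87]]

```text
time_s: 26.55
ee_pos: [0.5253, -0.0649, 0.1278]
orientation: [3.133, -0.221, 0.003]
ft_force: [0.9, -0.7, 0.5]
gripper_width: 0.0869
```

Emit:
step_arm:
  series:
    - [[-0.43, -0.56, 0.04, 0, 0, 0.12, 87], [-0.43, -0.56, 0.04, 0, 0, 0.12, 87], [-0.43, -0.56, 0.3, 0, 0, 0.12, 87], [-0.43, -0.56, 0.5, 0, 0, 0.12, 87], [-0.43, -0.56, 0.5, 0, 0, 0.12, 87]]

```text
time_s: 27.05
ee_pos: [0.4962, -0.0163, 0.0844]
orientation: [3.125, -0.319, -0.007]
ft_force: [0.1, 0.1, -1.2]
gripper_width: 0.0871
```

Emit:
step_arm:
  series:
    - [[0, 0, 0, 0, 0, 0, 87], [0, 0, 0, 0, 0, 0, 87], [0, 0, 0, 0, 0, 0, 87]]

```text
time_s: 27.35
ee_pos: [0.4976, -0.0157, 0.088]
orientation: [3.125, -0.319, 0.002]
ft_force: [0.5, 0.4, 0.4]
gripper_width: 0.0871
```

```bash
python3 - <<'E'
from h import *
from cell import *
s=camera("side");print(state()["ee_pos"],state()["orientation"])
cv2.imwrite("pics/g.png",cv2.resize(s["pixels"][130:240,240:360,::-1],None,fx=5,fy=5,interpolation=cv2.INTER_CUBIC))
plan([.4970,-.0153,.022],-.2,1)
E
```

```text
[ 0.49748083 -0.01552775  0.08789425] [ 3.12538511e+00 -3.18572652e-01  2.16454440e-03]
[-0.008, -0.001, 0.824, -0.0, -0.003, -0.006]
```

View pics/g.png

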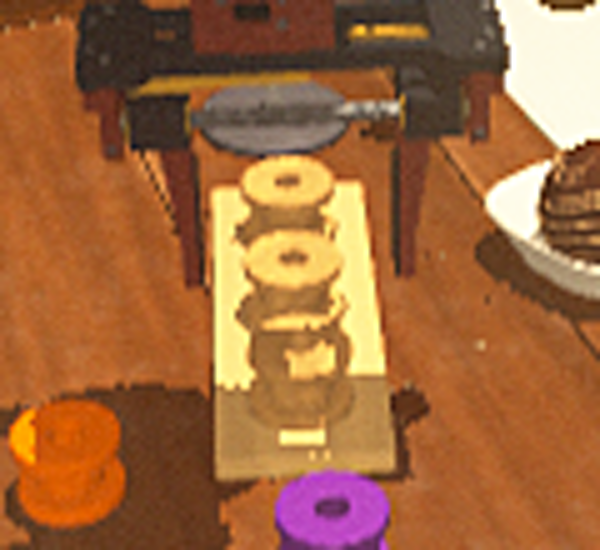

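Fingers (crop 190,280 and 405,270) straddle the right spool across the rack. Descend and grip.

Emit:
step_arm:
  series:
    - [[0, 0, 0.3, 0, 0, 0, 87], [0, 0, 0.6, 0, 0, 0, 87], [0, 0, 0.8, 0, 0, 0, 87], [0, 0, 0.87, 0, 0, 0, 87], [0, 0, 0.87, 0, 0, 0, 87]]

```text
time_s: 27.9
ee_pos: [0.4966, -0.0153, 0.0171]
orientation: [3.125, -0.318, -0.002]
ft_force: [0.3, 0.3, 0.3]
gripper_width: 0.0871
```

Emit:
step_arm:
  series:
    - [[0, 0, 0, 0, 0, 0, 60], [0, 0, 0, 0, 0, 0, 42], [0, 0, 0, 0, 0, 0, 42], [0, 0, 0, 0, 0, 0, 42], [0, 0, 0, 0, 0, 0, 42]]

```text
time_s: 28.4
ee_pos: [0.4971, -0.0153, 0.0177]
orientation: [3.125, -0.318, 0.001]
ft_force: [-1.1, -0.0, 0.5]
gripper_width: 0.0505
```

Emit:
step_arm:
  series:
    - [[0, 0, 0, 0, 0, 0, 42], [0, 0, 0, 0, 0, 0, 42], [0, 0, 0, 0, 0, 0, 42]]

```text
time_s: 28.7
ee_pos: [0.497, -0.0152, 0.0177]
orientation: [-3.125, 0.318, -0.0]
ft_force: [-0.7, 0.0, 2.3]
gripper_width: 0.0484
```

Emit:
step_arm:
  series:
    - [[0, 0, -0.1, 0, 0, 0, 42], [0, 0, -0.3, 0, 0, 0, 42], [0, 0, -0.6, 0, 0, 0, 42], [0, 0, -0.9, 0, 0, 0, 42], [0, 0, -0.9, 0, 0, 0, 42]]

```text
time_s: 29.2
ee_pos: [0.4989, -0.0155, 0.0933]
orientation: [3.125, -0.318, 0.01]
ft_force: [0.4, -0.2, -1.0]
gripper_width: 0.0484
```

```bash
python3 - <<'E'
from h import *
from cell import *
for n in("side","top"):
    c=camera(n); np.savez(n+"4.npz",**c)
st=state(); print(st["ee_pos"].round(4),st["ft_force"].round(1),st["gripper_width"])
for n in("top0","side0"):
    c=load(n+".npz"); W=cloud(c); P=c["pixels"].astype(int)
    near=(np.hypot(W[...,0]-.553,W[...,1]-.27)<.062)&(W[...,2]<.05)&(W[...,2]>-.01)
    foot=near&(P[...,0]-P[...,2]<45)
    k,l,sts,ce=cv2.connectedComponentsWithStats(foot.astype(np.uint8)); i=1+np.argmax(sts[1:,4])
    cs,_=cv2.findContours((l==i).astype(np.uint8),cv2.RETR_EXTERNAL,cv2.CHAIN_APPROX_NONE); e=cv2.fitEllipse(cs[0])
    print(n,"foot ell",np.round(e,1).tolist() if 0 else e,"at z0",ray(c,*e[0],0).round(4),"z.004",ray(c,*e[0],.004).round(4))
    b=near&(P.sum(-1)>(330 if n=="top0" else 420))&(l==i)|(near&(W[...,2]>.02))
    v,u=np.nonzero(b); print("spindle px",[(int(a),int(d),P[d,a].tolist(),W[d,a].round(4).tolist()) for a,d in zip(u,v)][:14])
c=load("side4.npz"); cv2.imwrite("pics/h.png",cv2.resize(c["pixels"][130:230,240:360,::-1],None,fx=5,fy=5,interpolation=cv2.INTER_CUBIC))
E
```

```text
[ 0.497  -0.0153  0.0892] [-1.6 -0.8 -1.8] 0.04836374447419332
top0 foot ell ((212.13058471679688, 199.99453735351562), (31.025049209594727, 32.78105926513672), 55.64608383178711) at z0 [0.5525 0.272  0.    ] z.004 [0.5516 0.2709 0.004 ]
spindle px [(209, 195, [123, 108, 100], [0.564, 0.2788, 0.011]), (210, 195, [125, 109, 99], [0.5637, 0.2756, 0.0124]), (208, 196, [140, 124, 112], [0.5614, 0.2816, 0.0099]), (209, 196, [154, 138, 124], [0.5563, 0.2724, 0.032]), (210, 196, [154, 137, 124], [0.5562, 0.2695, 0.0327]), (211, 196, [138, 123, 112], [0.5568, 0.2675, 0.0301]), (207, 197, [126, 113, 103], [0.5582, 0.2838, 0.0108]), (208, 197, [157, 140, 126], [0.5537, 0.2752, 0.0307]), (209, 197, [176, 158, 141], [0.5532, 0.2717, 0.0333]), (210, 197, [170, 154, 137], [0.5534, 0.2692, 0.0327]), (211, 197, [144, 127, 113], [0.5529, 0.2658, 0.0352]), (212, 197, [113, 100, 90], [0.5537, 0.264, 0.032]), (207, 198, [127, 111, 101], [0.5552, 0.2833, 0.012]), (208, 198, [152, 136, 120], [0.5506, 0.2745, 0.0324])]
side0 foot ell ((294.4282531738281, 153.163330078125), (14.502735137939453, 29.259447097
[... 158 characters left out ...]
145, [238, 227, 202], [0.5507, 0.2729, 0.0322]), (294, 145, [250, 243, 220], [0.5534, 0.271, 0.0327]), (295, 145, [243, 229, 206], [0.5558, 0.2682, 0.0338]), (296, 145, [196, 160, 126], [0.5598, 0.2725, 0.031]), (293, 146, [200, 178, 154], [0.5504, 0.272, 0.0293]), (294, 146, [207, 186, 162], [0.5531, 0.2704, 0.0297]), (295, 146, [191, 169, 149], [0.5558, 0.2689, 0.03]), (296, 146, [161, 145, 125], [0.5598, 0.2727, 0.0275]), (293, 147, [153, 133, 109], [0.5496, 0.269, 0.0276]), (294, 147, [158, 138, 114], [0.5523, 0.2675, 0.0279]), (295, 147, [160, 139, 118], [0.5553, 0.2671, 0.0277]), (296, 147, [150, 129, 111], [0.5584, 0.2672, 0.0272]), (301, 147, [157, 138, 127], [0.58, 0.2927, 0.0106])]
```

View pics/h.png

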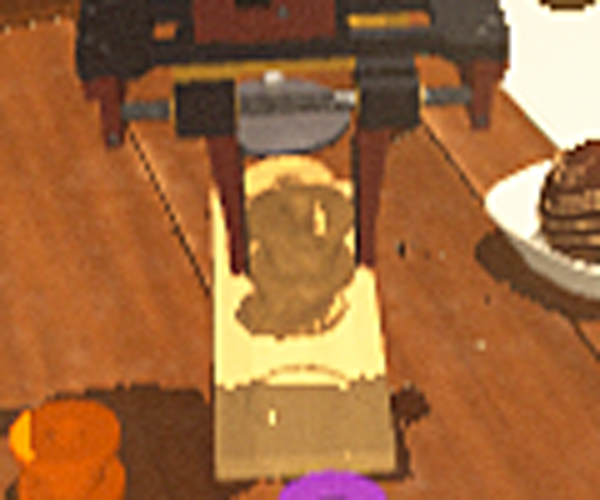

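The spool is held level at crop (300,240) and clear of the rack. Carrying it to the dispenser spindle, at about (0.5535, 0.270).

Emit:
step_arm:
  series:
    - [[-0.007, -0.45, 0, 0, 0, 0, 42], [-0.007, -0.91, 0, 0, 0, 0, 42], [-0.007, -0.91, 0, 0, 0, 0, 42]]

```text
time_s: 29.6
ee_pos: [0.5103, 0.0593, 0.0871]
orientation: [-3.125, 0.313, 0.005]
ft_force: [-0.8, 0.6, -1.3]
gripper_width: 0.0486
```

Emit:
step_arm:
  series:
    - [[-0.007, -0.5, 0, 0, 0, 0, 42], [-0.007, -0.91, 0, 0, 0, 0, 42], [-0.007, -0.91, 0, 0, 0, 0, 42]]

```text
time_s: 29.9
ee_pos: [0.5245, 0.13, 0.0873]
orientation: [-3.126, 0.313, 0.005]
ft_force: [-0.4, -0.5, -1.9]
gripper_width: 0.0483
```

Emit:
step_arm:
  series:
    - [[-0.007, -0.5, 0, 0, 0, 0, 42], [-0.007, -0.91, 0, 0, 0, 0, 42], [-0.007, -0.91, 0, 0, 0, 0, 42]]

```text
time_s: 30.2
ee_pos: [0.5388, 0.2008, 0.0875]
orientation: [3.126, -0.314, -0.004]
ft_force: [-0.1, -0.0, -2.0]
gripper_width: 0.0487
```

Emit:
step_arm:
  series:
    - [[-0.007, -0.5, 0, 0, 0, 0, 42], [-0.007, -0.91, 0, 0, 0, 0, 42], [-0.007, -0.91, 0, 0, 0, 0, 42], [-0.007, -0.91, 0.2, 0, 0, 0, 42], [-0.007, -0.91, 0.35, 0, 0, 0, 42]]

```text
time_s: 30.7
ee_pos: [0.553, 0.2684, 0.0591]
orientation: [3.123, -0.32, -0.002]
ft_force: [0.0, -0.3, -2.8]
gripper_width: 0.0487
```

Emit:
step_arm:
  series:
    - [[0, 0, 0, 0, 0, 0, 42], [0, 0, 0, 0, 0, 0, 42], [0, 0, 0, 0, 0, 0, 42], [0, 0, 0, 0, 0, 0, 42]]

```text
time_s: 31.1
ee_pos: [0.5539, 0.2702, 0.0623]
orientation: [-3.125, 0.319, -0.002]
ft_force: [-0.8, 0.1, -1.3]
gripper_width: 0.0486
```

```bash
cat > sp.py <<'E'
from h import *
from cell import *
for n in("side","top"):
    c=camera(n); np.savez(n+"5.npz",**c)
    W=cloud(c); st=state(); z=st["ee_pos"][2]+.027
    m=(abs(W[...,2]-z)<.005)&(np.hypot(W[...,0]-.553,W[...,1]-.270)<.04)
    P=c["pixels"].astype(int); m&=(P[...,1]>P[...,2]+25)&(P[...,1]>P[...,0]*.62)
    print(n,m.sum(), W[m].mean(0).round(4) if m.any() else 0, W[m].min(0).round(4) if m.any() else 0, W[m].max(0).round(4) if m.any() else 0)
print(st["ee_pos"].round(4),st["orientation"].round(4),st["ft_force"].round(1),st["gripper_width"])
c=load("side5.npz"); cv2.imwrite("pics/d.png",cv2.resize(c["pixels"][105:195,240:350,::-1],None,fx=6,fy=6,interpolation=cv2.INTER_CUBIC))
E
python3 sp.py
```

```text
side 105 [0.5549 0.2691 0.0873] [0.5309 0.2448 0.0844] [0.5799 0.2955 0.0894]
top 78 [0.5541 0.2539 0.0887] [0.5349 0.244  0.0846] [0.573  0.2724 0.0937]
[0.5538 0.2704 0.0622] [-3.1249e+00  3.1840e-01 -1.7000e-03] [-0.4 -0.2 -1.6] 0.048909510514494714
```

View pics/d.png

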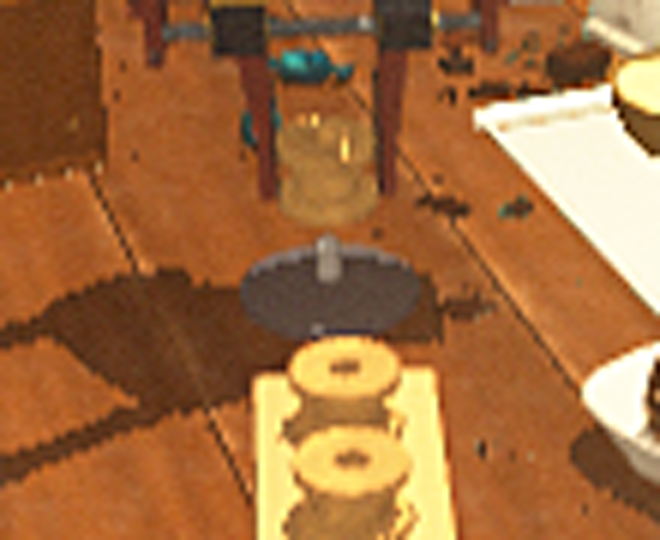

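The spool is centred above the spindle (spool at crop 328,165; spindle top at 330,240), within about 1 mm by depth. Lowering.

Emit:
step_arm:
  series:
    - [[0, 0, 0.06, 0, 0, 0, 42], [0, 0, 0.12, 0, 0, 0, 42], [0, 0, 0.18, 0, 0, 0, 42], [0, 0, 0.2, 0, 0, 0, 42], [0, 0, 0.2, 0, 0, 0, 42]]

```text
time_s: 31.7
ee_pos: [0.5531, 0.2703, 0.0447]
orientation: [3.125, -0.318, -0.002]
ft_force: [-0.2, 0.1, -0.6]
gripper_width: 0.0484
```

Emit:
step_arm:
  series:
    - [[0, 0, 0.015, 0, 0, 0, 42], [0, 0, 0.03, 0, 0, 0, 42], [0, 0, 0.045, 0, 0, 0, 42], [0, 0, 0.045, 0, 0, 0, 42]]

```text
time_s: 32.1
ee_pos: [0.5534, 0.2704, 0.0417]
orientation: [3.125, -0.318, -0.0]
ft_force: [-0.0, 0.3, -1.8]
gripper_width: 0.0491
```

Emit:
step_arm:
  series:
    - [[0, 0, 0.015, 0, 0, 0, 42], [0, 0, 0.03, 0, 0, 0, 42], [0, 0, 0.045, 0, 0, 0, 42], [0, 0, 0.045, 0, 0, 0, 42]]

```text
time_s: 32.5
ee_pos: [0.5533, 0.2703, 0.0379]
orientation: [3.125, -0.318, -0.001]
ft_force: [0.1, -0.3, -1.3]
gripper_width: 0.0491
```

Emit:
step_arm:
  series:
    - [[0, 0, 0.03, 0, 0, 0, 42], [0, 0, 0.06, 0, 0, 0, 42], [0, 0, 0.09, 0, 0, 0, 42], [0, 0, 0.12, 0, 0, 0, 42], [0, 0, 0.15, 0, 0, 0, 42]]

```text
time_s: 33.0
ee_pos: [0.5534, 0.2704, 0.0259]
orientation: [3.125, -0.318, -0.0]
ft_force: [-0.2, 1.0, -1.9]
gripper_width: 0.049
```

Emit:
step_arm:
  series:
    - [[0, 0, 0.015, 0, 0, 0, 42], [0, 0, 0.03, 0, 0, 0, 42], [0, 0, 0.045, 0, 0, 0, 42], [0, 0, 0.045, 0, 0, 0, 42]]

```text
time_s: 33.4
ee_pos: [0.5534, 0.2703, 0.0225]
orientation: [3.125, -0.318, -0.0]
ft_force: [0.1, 0.5, -1.3]
gripper_width: 0.0487
```

Emit:
step_arm:
  series:
    - [[0, 0, 0.01, 0, 0, 0, 42], [0, 0, 0.02, 0, 0, 0, 42], [0, 0, 0.02, 0, 0, 0, 42]]

```text
time_s: 33.7
ee_pos: [0.5536, 0.2705, 0.0217]
orientation: [-3.125, 0.318, -0.001]
ft_force: [-1.2, -1.1, 2.0]
gripper_width: 0.0486
```

Contact with the foot at the expected height. One more small press, then release.

Emit:
step_arm:
  series:
    - [[0, 0, 0.01, 0, 0, 0, 42], [0, 0, 0.01, 0, 0, 0, 42]]

```text
time_s: 33.9
ee_pos: [0.5536, 0.2705, 0.0217]
orientation: [-3.125, 0.318, -0.001]
ft_force: [-3.1, -2.2, 6.6]
gripper_width: 0.0484
```

Emit:
step_arm:
  series:
    - [[0, 0, 0, 0, 0, 0, 52], [0, 0, 0, 0, 0, 0, 60], [0, 0, 0, 0, 0, 0, 80], [0, 0, 0, 0, 0, 0, 87], [0, 0, 0, 0, 0, 0, 87]]

```text
time_s: 34.4
ee_pos: [0.5534, 0.2704, 0.02]
orientation: [3.125, -0.318, -0.0]
ft_force: [0.4, 0.2, 0.2]
gripper_width: 0.0803
```

Emit:
step_arm:
  series:
    - [[0, 0, -0.1, 0, 0, 0, 87], [0, 0, -0.4, 0, 0, 0, 87], [0, 0, -0.8, 0, 0, 0, 87], [0, 0, -1, 0, 0, 0, 87], [0, 0, -1, 0, 0, 0, 87]]

```text
time_s: 34.9
ee_pos: [0.5551, 0.2711, 0.1042]
orientation: [-3.122, 0.318, -0.009]
ft_force: [-0.7, 0.1, 0.0]
gripper_width: 0.0868
```

Emit:
step_arm:
  series:
    - [[-0.3, 0, -0.6, 0, 0, 0, 87], [-1, 0, -1, 0, 0, 0, 87], [-1, 0, -1, 0, 0, 0, 87], [-1, 0, -1, 0, 0, 0, 87]]

```text
time_s: 35.3
ee_pos: [0.4742, 0.2875, 0.1817]
orientation: [-3.124, 0.315, -0.003]
ft_force: [0.5, 0.0, -0.3]
gripper_width: 0.0871
```

```bash
python3 - <<'E'
from h import *
from cell import *
for n in("side","top"):
    c=camera(n); np.savez(n+"9.npz",**c); W=cloud(c); W0=cloud(load(n+"0.npz"))
    m=(np.hypot(W[...,0]-.5535,W[...,1]-.2702)<.035)&(abs(W[...,2]-.048)<.006)
    print(n,"placed top z",np.median(W[m][:,2]).round(4),W[m].mean(0).round(4),m.sum())
    for p in((.5278,.132),(.512,.0585)):
        f=lambda V:V[(np.hypot(V[...,0]-p[0],V[...,1]-p[1])<.035)&(abs(V[...,2]-.044)<.004)].mean(0).round(4)
        print("spool",f(W0),f(W))
    f=lambda V:V[(np.hypot(V[...,0]-.606,V[...,1]+.2115)<.016)&(abs(V[...,2]-.09)<.004)].mean(0).round(4)
    print("gauge",f(W0),f(W))
print(state()["ee_pos"],state()["gripper_width"])
a=cv2.resize(load("side9.npz")["pixels"][120:280,230:430,::-1],None,fx=3.5,fy=3.5,interpolation=cv2.INTER_CUBIC); cv2.imwrite("pics/end.png",a)
E
```

```text
side placed top z 0.0466 [0.5537 0.2689 0.0465] 118
spool [0.5276 0.1323 0.0429] [0.5277 0.1313 0.043 ]
spool [0.5124 0.0592 0.0429] [0.5124 0.0583 0.043 ]
gauge [ 0.6072 -0.211   0.0895] [ 0.6066 -0.2113  0.09  ]
top placed top z 0.0481 [0.553  0.2682 0.0481] 251
spool [0.5262 0.1316 0.0444] [0.5261 0.1305 0.0444]
spool [0.5106 0.0585 0.0445] [0.5107 0.0572 0.0446]
gauge [ 0.6058 -0.212   0.0914] [ 0.6052 -0.2117  0.0908]
[0.47503729 0.28634961 0.1787118 ] 0.08682642893914663
```

View pics/end.png

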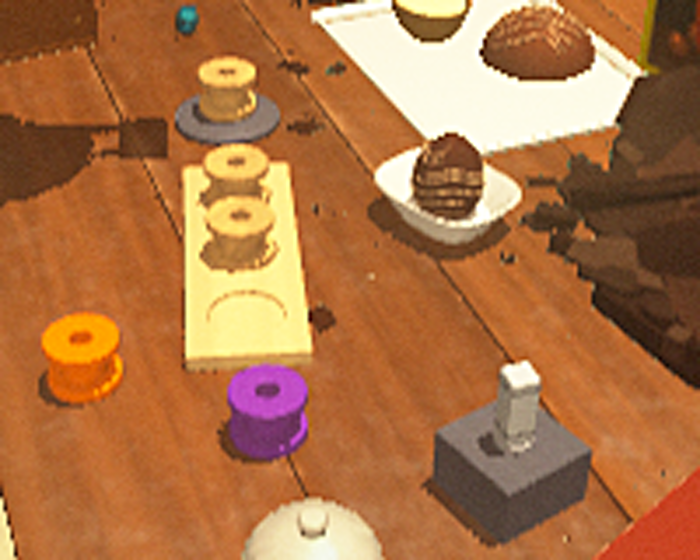

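The end view shows the good spool down on the dispenser (crop 227,95; top at 0.048 m, as expected). The two bad spools are still seated, the gauge is home (518,400), and the bystanders are undisturbed. Handing in.

```bash
python3 -c "
from cell import *
print(job_done(), state()['time_s'])"
```

```text
the job is handed in; nothing more can be done
the job is handed in; nothing more can be done
```

I gauged the spools left, middle, right. The left and middle ones stopped the gauge about 16 mm down, at roughly 10 N and 14 N. The right one let it through freely to about 2 mm from home. I then put the gauge back in its stand and set the right spool on the dispenser spindle, same way up. The job was handed in at about 36 s.

**Last checks:**
- **Good spool:** its top is at 0.0481 m in the top view, against 0.048 m expected when it sits right down on the foot. The side view read 0.0466 m; that camera also read the other spools about 1 mm low.
- **Gauge:** its handle top is within 1 mm of where it started.
- **Left and middle spools:** both are still in their seats, moved about 1 mm within the seats' play.
- **Surroundings:** the final crop shows the dish, egg and the orange and purple look-alikes where they were. The ribbon spool at the right was outside that crop, and the arm did not go near it after the start.
- **Robot:** the arm and gripper ended clear of everything.

No check failed. The one odd reading was the gripper opening, 48.5 mm while holding the 50 mm spool, but the spool stayed level and centred.

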